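# Restock the locking key-fob rack

## Robot

A 6-joint arm with a two-finger parallel gripper is mounted at the origin on the work surface. World frame = base frame: x ahead of the robot, y to its left, z up, the work surface at z = 0. Lengths are in m, angles in rad, forces in N, time in s.
With the tool pointing down it reaches from about 0.35 to 0.775 m from the base axis. Payload 7.3 kg.
Tool frame: the origin (TCP) lies at the very end of the fingers, on their centre line; the grasp point (between the pads) lies 19 mm behind it; z points along the fingers, y is the line along which they close (so a half turn about z gives the same grasp; the last joint's range is limited). The gripper opens to 92 mm and grips with 3 to 60 N. Pads are 19 mm wide; open, the fingers measure 130 mm over their backs; the gripper's body (75 mm by 190 mm) begins 47 mm behind the grasp point.
Start: joints at [-1.3, 0.342, 1.524, -0, 1.275, -0.146], TCP at [0.213, -0.48, 0.187] pointing down, gripper open.
Joint ranges: [-2.53, 2.53], [-0.77, 2.02], [0.04, 2.7], [-1, 4.14], [0.28, 2.66], [-3.11, 3.11]. Speed limits (rad/s): [2.57, 2.57, 3.14, 3.14, 3.14, 3.14].

## Interface

Orientations are given as [roll, pitch, yaw] about the fixed x, y, z axes, in that order (R = Rz(yaw) Ry(pitch) Rx(roll)).
In Python, from cell import * gives the robot as it stands.
- The arm moves only by the tool step_arm, never from a script. Its argument "commands" is a list of rows, each a list of 7 numbers: the opening, from 0 (shut) to 1 (fully open), then the shift along the world's x, y, z in cm, then the turn, a rotation vector about the world's x, y, z in rad. A call has 1 to 5 rows; each row is the pose to reach, as a shift and turn from the pose commanded when the call began; what a row does not reach only later rows make up. A row lasts 1/12 s, in which the tool goes at most 41.7 mm and 7.16 degrees, less where a joint would pass 70% of its speed; a pose out of reach is approached as far as the arm can. A call with a gripper value outside its range is refused whole. The fingers move at their own pace and stop on an object; "grip_force" is the grip in N (left out, the last holds). Time passes only in rows, so rows that repeat a pose let the fingers close. It gives the time, the measured TCP pose, the force, the opening and the grip force at its end, in the units of the state.
- observe(): the state, without advancing time (a new reading comes with each control period).
- read_camera(name): name is "scene" or "top"; returns the picture (400x640x3 uint8, red, green, blue); there is no depth.
- camera_model(name): a dict with "vfov" (degrees; the focal length in pixels is half the picture's height over the tangent of half this angle, whatever the lens; pixels are square), "cx", "cy" (the principal point, pixels), "world_to_cam" (4x4, takes a point from world to camera coordinates). Camera axes: x right, y up, looking along -z (the intrinsics and any distortion apply to the point x, -y, -z); pixel columns grow to the right and rows downward; lengths in m; the calibration is good to about 2 mm. A picture is of the moment at which its call begins. camera_model takes no time and is no camera call.
- hand_in(): hands the job in; it is judged then, once.
The state is a dict: "time": time; "qpos": joint angles; "qvel": joint speeds; "joint_efforts": joint torques, N m; "tool_pos": TCP position; "tool_rot": TCP orientation; "contact_force": force on the tool from outside, world axes, zero at the start; "torque": the same for the moment, N m; "opening": finger opening in m; "grip_force": force on a finger pad.
Only numpy, scipy, OpenCV 4.12 (cv2) and the standard library are available. Lean on these libraries where they do the work, as an engineer would, in place of code of your own. Each camera call takes 0.05 s, during which the arm holds its last target. There are 200 camera calls.

## Task

Put the fobs lying on the mat up for sale: slide the safety catch on the rack's latch housing aside, press the release button under it so that the keeper bar springs up, and hang every fob from the mat by its ring on a free peg, one fob to a peg, leaving the fob that already hangs there in place. Then swing the keeper bar back down in front of the pegs until it latches, and slide the safety catch fully back over the button. Do not disturb the mug, the card reader or the jar.

Things in the scene. Friction and masses are not known exactly. Their poses are not given: they have to be found in the camera images.
- rack: sloping wooden display rack, fixed to the bench, 304 mm wide; origin: middle of its underside; x points out of its back (away from the robot), y along the row of five pegs (peg1 at +y), z up. Its front board leans back at 62 degrees from level. The keeper bar's hinge axis runs along y at x = +20, z = 130 mm. A grey latch housing, top 150 mm above the bench, stands at its -y end
- keeper (a joint): angle (rad) of the keeper bar, a U of 8 mm steel rod. 0 = shut: it lies across just before the peg tips, so nothing goes on or off. Released, it springs up and back over the board to 1.25 in about 1 s and stays. To shut, swing it down (3 N at the grip, about 5 N in the last few mm) until a pawl snaps over it by itself: latched it reads below 0.03; unlatched it springs open when let go
- bar_grip (a point): centre of the black grip, a cylinder 18 mm thick, 42 mm long in y, on the +y end of the keeper bar, clear of the rack; 73 mm from the hinge axis, about which it turns. Keeper shut: 49 mm in front of (-x of) and 53 mm above the hinge axis; open at 1.25: 35 mm behind and 64 mm above it
- catch (a joint): slide of the safety catch in m: 0 = over the button (wholly covering it), 0.042 = fully aside; it slides along -y of the rack (outwards) with about 1.5 N of friction and stays where it is left
- catch_top (a point): centre of the top of the safety catch, a dark steel block 26 mm (x) by 30 mm (y) by 18 mm high with cross ribs on top, on the latch housing (60 mm in x, 97 mm in y; its top is 20 mm below this point)
- release (a joint): travel of the release button in m: 0 = up, 0.006 = fully pressed (5 N); it springs back. Pressed more than about 4.5 mm it frees the keeper bar. It also dips by itself while the bar snaps shut
- button_top (a point): centre of the top of the release button, a round black button 22 mm across standing 8 mm above the latch housing, pressed straight down; under the safety catch when that is at 0
- peg1 (a point): point on the axis of peg 1, 6 mm out along it from its root on the board. The pegs are straight steel pins 7 mm thick and 38 mm long, 60 mm apart, all pointing forward and up at 45 degrees (along -x and +z of the rack)
- peg2 (a point): point on the axis of peg 2, 6 mm out along it from its root on the board. The pegs are straight steel pins 7 mm thick and 38 mm long, 60 mm apart, all pointing forward and up at 45 degrees (along -x and +z of the rack)
- peg3 (a point): point on the axis of peg 3, 6 mm out along it from its root on the board. The pegs are straight steel pins 7 mm thick and 38 mm long, 60 mm apart, all pointing forward and up at 45 degrees (along -x and +z of the rack)
- peg4 (a point): point on the axis of peg 4, 6 mm out along it from its root on the board. The pegs are straight steel pins 7 mm thick and 38 mm long, 60 mm apart, all pointing forward and up at 45 degrees (along -x and +z of the rack)
- peg5 (a point): point on the axis of peg 5, 6 mm out along it from its root on the board. The pegs are straight steel pins 7 mm thick and 38 mm long, 60 mm apart, all pointing forward and up at 45 degrees (along -x and +z of the rack)
- fob1: key fob to hang: dark red resin slab 44 x 30 x 9 mm with a rigid flat steel ring (4 mm wire, 17 mm opening) at one end, 28 g, alike on both faces, lying on a 3 mm felt mat before the rack. Origin: centre of the ring; x along its length, away from the slab (slab from x = -9 to -53 mm); z through its thickness. Three or all four of fob1 to fob4 are there
- fob2: key fob to hang: dark red resin slab 44 x 30 x 9 mm with a rigid flat steel ring (4 mm wire, 17 mm opening) at one end, 28 g, alike on both faces, lying on a 3 mm felt mat before the rack. Origin: centre of the ring; x along its length, away from the slab (slab from x = -9 to -53 mm); z through its thickness
- fob3: key fob to hang: dark red resin slab 44 x 30 x 9 mm with a rigid flat steel ring (4 mm wire, 17 mm opening) at one end, 28 g, alike on both faces, lying on a 3 mm felt mat before the rack. Origin: centre of the ring; x along its length, away from the slab (slab from x = -9 to -53 mm); z through its thickness
- fob4: key fob to hang: dark red resin slab 44 x 30 x 9 mm with a rigid flat steel ring (4 mm wire, 17 mm opening) at one end, 28 g, alike on both faces, lying on a 3 mm felt mat before the rack. Origin: centre of the ring; x along its length, away from the slab (slab from x = -9 to -53 mm); z through its thickness
- stock1: a fob like fob1 that already hangs on peg 1 at the start (only one of stock1 to stock5 is there); same size and axes
- stock2: a fob like fob1 that already hangs on peg 2 at the start (only one of stock1 to stock5 is there); same size and axes
- stock3: a fob like fob1 that already hangs on peg 3 at the start (only one of stock1 to stock5 is there); same size and axes
- stock4: a fob like fob1 that already hangs on peg 4 at the start (only one of stock1 to stock5 is there); same size and axes
- stock5: a fob like fob1 that already hangs on peg 5 at the start (only one of stock1 to stock5 is there); same size and axes
- mug: white mug, 80 mm wide, 92 mm high, bystander; origin at the centre of its underside
- reader: black card reader 110 x 72 x 22 mm, bystander; origin at the centre of its underside
- jar: glass jar with a steel lid, 72 mm wide, 85 mm high, bystander; origin at the centre of its underside
Things that resemble listed ones, but are neither listed nor needed, are in the scene too. What is shaped like the fob1 but blue or white is not meant.

How it is judged:
By the outcome, as a careful person would: the job done as asked, in the order asked, and still so for the second after the job is handed in, with the robot touching nothing.
Of fob1, fob2, fob3, fob4 only 3 to 4 are there at a start; the rules pass over those that are not, and their reading is None.
Of stock1, stock2, stock3, stock4, stock5 only 1 to 1 are there at a start; the rules pass over those that are not, and their reading is None.
At some moment in a run one of fob1, fob2, fob3, fob4 may be knocked a few centimetres aside while the robot is not near it.
Once in a run the grip may slacken for a moment while it holds something.
It also fails if it takes over 200 s, if anything falls off the work surface, if the arm or the gripper's body presses on something with over 40 N, if the wrist force passes 120 N, or if a joint passes its speed limit or range.

## Working session

There is one attempt and no reset: what is moved stays moved. The work goes in short steps, Python scripts to look and compute and a tool call to move; the robot and the scene stay as the last step left them, time stands still between calls to the robot, and variables do not carry over. Pictures are saved under pics/ and viewed, at most 14 in all, crops included, and the job is handed in when it is done.

Besides the shell and the picture viewer there is one more tool, called after ">>>" by a JSON object that holds its "op" and its "data". step_arm: Moves the arm, as the interface text tells. Its arguments: {"type":"object","properties":{"commands":{"type":"array"},"grip_force":{"type":"number"}},"required":["commands"]}

```bash
ls; mkdir -p pics
python3 - <<'E'
from cell import *
import cv2
for n in("scene","top"):
    im=read_camera(n); cv2.imwrite(f"pics/{n}0.png",im[:,:,::-1]); print(n,camera_model(n))
print(observe())
E
```

```text
pics
scene {'vfov': 48.667443441071484, 'cx': 319.17336545381085, 'cy': 203.82740834507393, 'world_to_cam': array([[ 7.15773875e-01,  6.98331965e-01,  4.75700167e-04,
        -3.36448626e-01],
       [-5.67212468e-01,  5.80981840e-01,  5.83720925e-01,
         2.10508736e-01],
       [ 4.07354608e-01, -4.18082011e-01,  8.11954220e-01,
        -1.60714569e+00],
       [ 0.00000000e+00,  0.00000000e+00,  0.00000000e+00,
         1.00000000e+00]])}
top {'vfov': 44.363522928441434, 'cx': 322.5812589902021, 'cy': 191.89554523748407, 'world_to_cam': array([[ 0.01930262, -0.99977786, -0.00846347, -0.02133788],
       [ 0.98156812,  0.01733989,  0.19032433, -0.48597775],
       [-0.19013529, -0.01198123,  0.98168479, -1.35892601],
       [ 0.        ,  0.        ,  0.        ,  1.        ]])}
{'time': 0.1, 'qpos': array([-1.30002758e+00,  3.42676710e-01,  1.52493487e+00, -4.10156594e-06,
        1.27538462e+00, -1.45980456e-01]), 'qvel': array([ 0.00054187, -0.00200689, -0.00102308, -0.00043129, -0.00060583,
       -0.00094299]), 'joint_efforts': array([ 2.36901156e-03, -4.32004023e+01, -2.44696158e+01,  7.20771868e-02,
        5.26158046e-02, -3.60297042e-05]), 'tool_pos': array([ 0.21242951, -0.4796429 ,  0.18609754]), 'tool_rot': array([-3.14020347e+00, -2.00282260e-04,  4.16750256e-01]), 'contact_force': array([-0.68473509,  0.60880173, -0.18026126]), 'torque': array([ 0.00583795, -0.03743555,  0.02680437]), 'grip_force': 0.0, 'opening': 0.09186668783445039}
```

View pics/scene0.png

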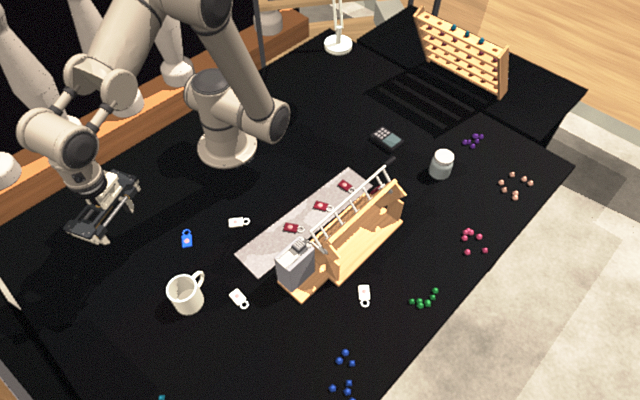

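View pics/top0.png

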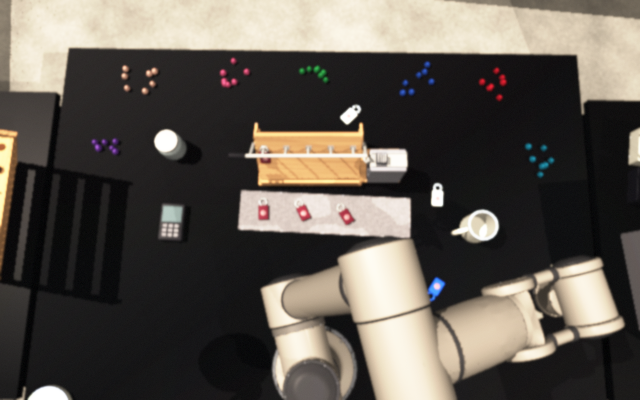

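Candidates: red fobs on the mat at top (263,210), (303,211), (345,215). A stock fob is on the rack near top (264,155). The white fobs (350,114), (437,195) and the blue one (436,288) are decoys. I'll check this with a close crop.

```bash
cat > h.py <<'E'
import numpy as np, cv2
from cell import *
from scipy.spatial.transform import Rotation as Ro
def K(m): f=200/np.tan(np.radians(m['vfov'])/2); return f,m['cx'],m['cy']
def proj(n,P):
    m=camera_model(n); f,cx,cy=K(m); P=np.atleast_2d(P); c=P@m['world_to_cam'][:3,:3].T+m['world_to_cam'][:3,3]
    return np.c_[cx+f*c[:,0]/-c[:,2], cy-f*c[:,1]/-c[:,2]]
def ray(n,u,v):
    m=camera_model(n); f,cx,cy=K(m); R=m['world_to_cam'][:3,:3]; t=m['world_to_cam'][:3,3]
    d=R.T@np.array([(u-cx)/f,-(v-cy)/f,-1.]); return -R.T@t, d/np.linalg.norm(d)
def onz(n,u,v,z):
    o,d=ray(n,u,v); return o+d*(z-o[2])/d[2]
def tri(us,ut):
    A=np.zeros((3,3));b=np.zeros(3)
    rs=[ray('scene',*us),ray('top',*ut)]
    for o,d in rs:
        M=np.eye(3)-np.outer(d,d);A+=M;b+=M@o
    p=np.linalg.solve(A,b); return p,[np.linalg.norm((np.eye(3)-np.outer(d,d))@(p-o)) for o,d in rs]
def crop(im,x,y,w,h,s): return cv2.resize(im[y:y+h,x:x+w,::-1],None,fx=s,fy=s,interpolation=cv2.INTER_CUBIC)
def redmask(im):
    h=cv2.cvtColor(im,cv2.COLOR_RGB2HSV); return (((h[...,0]<8)|(h[...,0]>170))&(h[...,1]>120)&(h[...,2]>50)).astype(np.uint8)
def fobs(n,box,z):
    im=read_camera(n); m=redmask(im); x0,y0,x1,y1=box; k=np.zeros_like(m);k[y0:y1,x0:x1]=m[y0:y1,x0:x1]
    cs,_=cv2.findContours(cv2.morphologyEx(k,cv2.MORPH_CLOSE,np.ones((3,3))),0,1); out=[]
    for c in cs:
        if cv2.contourArea(c)<25: continue
        P=np.array([onz(n,*p[0],z)[:2] for p in c]); r=cv2.minAreaRect((P*1e3).astype(np.float32))
        out.append((cv2.moments(c)['m10']/cv2.moments(c)['m00'],cv2.moments(c)['m01']/cv2.moments(c)['m00'],np.round(r[0],1),np.round(r[1],1),round(r[2])))
    return im,out
E
python3 - <<'E'
from h import *
a=cv2.imread('pics/scene0.png')[:,:,::-1];b=cv2.imread('pics/top0.png')[:,:,::-1]
cv2.imwrite('pics/c1.png',np.vstack([crop(a,230,140,200,165,3.2)[:330*2//2+198], np.zeros((2,640,3),np.uint8)]))
cv2.imwrite('pics/c2.png',crop(b,225,115,200,130,4))
_,o=fobs('top',(235,185,415,245),.012)
for x in o: print(x)
_,o=fobs('scene',(235,160,370,280),.012)
for x in o: print(x)
E
```

```text
(346.3020833333333, 216.4704861111111, array([421.5, -82.3]), array([38.7, 24.4]), 34)
(303.51622418879055, 212.6135693215339, array([430.3,  43.7]), array([38.3, 24.7]), 28)
(263.0511463844797, 212.08818342151673, array([430.2, 160.7]), array([35.8, 23.4]), 2)
(290.2025316455696, 227.34388185654007, array([426.5, -85.2]), array([41.2, 27.8]), 33)
(320.0955710955711, 205.6270396270396, array([435. ,  40.8]), array([39.9, 28.7]), 27)
(344.1746031746032, 184.94708994708995, array([434.2, 158.1]), array([39.6, 27.7]), 3)
```

View pics/c1.png

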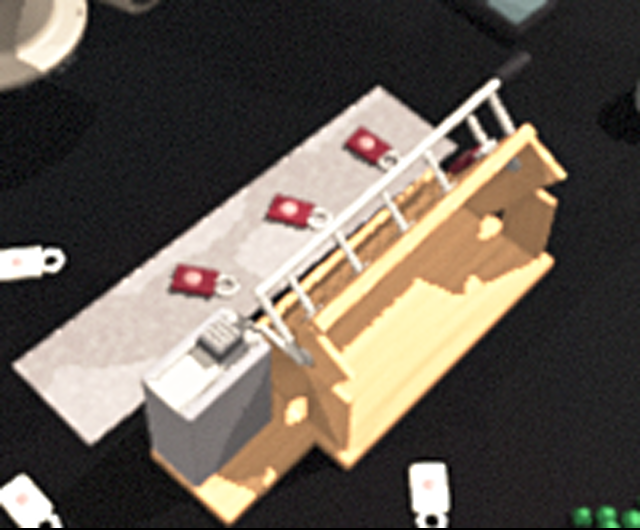

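View pics/c2.png

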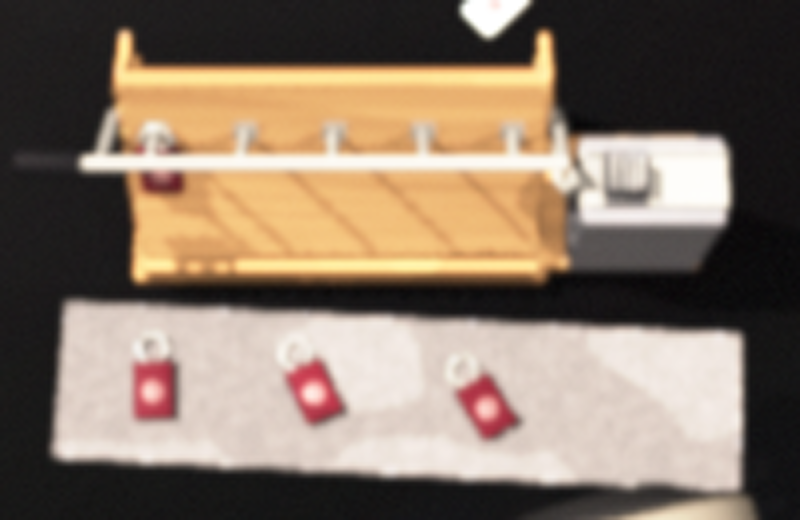

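The crops show three red fobs on the mat, rings toward the rack. The stock fob is on peg 1, so pegs 2–5 are free. The catch is at scene (299,246) / top (382,158) and the grip at scene (391,161) / top (237,155). Next I triangulate.

Run:
```python
from h import *
S=lambda x,y:(230+x/3.2,140+y/3.2); T=lambda x,y:(225+x/4,115+y/4)
for n,s,t in [('catch',(220,336),(628,172)),('grip',(515,66),(48,161)),('barL',(495,85),(85,162)),('barR',(263,293),(563,163)),
  ('boardtopL',(527,132),(125,72)),('boardtopR',(310,330),(545,72)),('houseNE',(148,380),(727,218)),
  ('fobA',(209,276),(484,406)),('ringA',(228,287),(461,369)),('ringB',(318,218),(294,352)),('ringC',(388,160),(152,347))]:
    print(n,tri(S(*s),T(*t)))
for z,p in((.170,(628,172)),(.183,(48,161)),(.183,(85,162)),(.183,(563,163)),(.15,(727,218)),(.15,(580,215)),(.15,(727,145))): print(p,onz('top',*T(*p),z))
for z,p in((.170,(220,336)),(.183,(515,66)),(.15,(148,380)),(.15,(180,418)),(.15,(268,340))): print('s',p,onz('scene',*S(*p),z))
# undersides/sides: fob centres
for s,t in(((290.2,227.3),(346.3,216.5)),((320.1,205.6),(303.5,212.6)),((344.2,184.9),(263.05,212.1))): print(tri(s,t))
```

```text
catch (array([ 0.55856325, -0.16939052,  0.16290809]), [np.float64(0.0005348121329294326), np.float64(0.0005348121329294378)])
grip (array([0.55549631, 0.21462039, 0.18492368]), [np.float64(0.0032213768608029196), np.float64(0.003221376860803056)])
barL (array([0.55533161, 0.18965976, 0.17940234]), [np.float64(0.0011910117836209752), np.float64(0.0011910117836209698)])
barR (array([ 0.56076137, -0.12338082,  0.17925056]), [np.float64(0.002532546782535462), np.float64(0.0025325467825353834)])
boardtopL (array([0.61460573, 0.16397649, 0.18507581]), [np.float64(0.000363364015429079), np.float64(0.0003633640154291921)])
boardtopR (array([ 0.61800024, -0.11673409,  0.18127057]), [np.float64(0.004388188459036847), np.float64(0.004388188459037094)])
houseNE (array([ 0.53507483, -0.23533201,  0.14238563]), [np.float64(0.0037041977255196337), np.float64(0.003704197725519678)])
fobA (array([ 0.42699288, -0.07515836,  0.00525169]), [np.float64(0.008014761178961214), np.float64(0.008014761178961053)])
ringA (array([ 4.50969165e-01, -6.34937499e-02,  4.00190329e-04]), [np.float64(0.00142320458806
[... 536 characters left out ...]
15) [ 0.53149997 -0.13911699  0.15      ]
(727, 145) [ 0.58159929 -0.23782666  0.15      ]
s (220, 336) [ 0.56202501 -0.17165452  0.17      ]
s (515, 66) [0.55608284 0.21927678 0.183     ]
s (148, 380) [ 0.54064833 -0.23465812  0.15      ]
s (180, 418) [ 0.5849238  -0.24008811  0.15      ]
s (268, 340) [ 0.58472378 -0.13852495  0.15      ]
(array([ 0.42244722, -0.08243802,  0.00488323]), [np.float64(0.00014425674206891128), np.float64(0.0001442567420689037)])
(array([0.43169648, 0.0431074 , 0.00589047]), [np.float64(0.00038108397517304203), np.float64(0.0003810839751730066)])
(array([0.43070242, 0.16127476, 0.00685271]), [np.float64(5.6292585491624105e-05), np.float64(5.62925854917103e-05)])
```

>>> {"op": "step_arm", "data": {"commands": [[1,4,3.5,2,0,0,0.12],[1,8,7,3,0,0,0.24],[1,11.5,10.3,4,0,0,0.38],[1,11.5,10.3,4,0,0,0.38]]}}

```text
time: 0.53
tool_pos: [0.3289, -0.3754, 0.2273]
tool_rot: [3.141, -0.0, 0.803]
contact_force: [0.6, -0.1, 0.9]
opening: 0.0918
grip_force: 0.0
```

>>> {"op": "step_arm", "data": {"commands": [[1,4,3.5,1,0,0,0.12],[1,8,7,2,0,0,0.24],[1,11.5,10.3,3,0,0,0.38],[1,11.5,10.3,3,0,0,0.38]]}}

```text
time: 0.87
tool_pos: [0.4444, -0.2717, 0.2573]
tool_rot: [3.141, -0.0, 1.185]
contact_force: [-0.0, -0.6, -0.5]
opening: 0.0918
grip_force: 0.0
```

>>> {"op": "step_arm", "data": {"commands": [[0.8,4,3.5,0,0,0,0.12],[0.7,8,7,0,0,0,0.24],[0.6,11.5,10.3,0,0,0,0.394],[0.6,11.5,10.3,0,0,0,0.394],[0.6,11.5,10.3,0,0,0,0.394]]}}

```text
time: 1.28
tool_pos: [0.5607, -0.1666, 0.2558]
tool_rot: [3.141, -0.002, 1.578]
contact_force: [-2.0, -0.1, 0.6]
opening: 0.0628
grip_force: 0.0
```

Run:
```python
from h import *
o=observe(); print(o['time'],o['tool_pos'],o['tool_rot'],o['opening'],o['qpos'],o['contact_force'])
p=o['tool_pos']; print(proj('scene',p),proj('top',p))
a=read_camera('scene');b=read_camera('top')
A=crop(a,250,170,100,100,4);B=crop(b,320,90,100,100,4)
for I,n,x,y in((A,'scene',250,170),(B,'top',320,90)):
    u=(proj(n,p)[0]-(x,y)+.5)*4; cv2.drawMarker(I,tuple(int(k) for k in u),(0,255,0),0,16,1)
cv2.imwrite('pics/d1.png',np.hstack([A,B]))
```

```text
1.2833 [ 0.56068986 -0.16658543  0.25578479] [ 3.14104546e+00 -2.08944852e-03  1.57785310e+00] 0.06280647989833921 [-0.42110748  0.41558067  1.22311685  0.00213289  1.50326503 -0.42830801] [-1.96217222 -0.13788274  0.61029976]
[[298.56186437 225.91093703]] [[384.833834   147.32222111]]
```

View pics/d1.png

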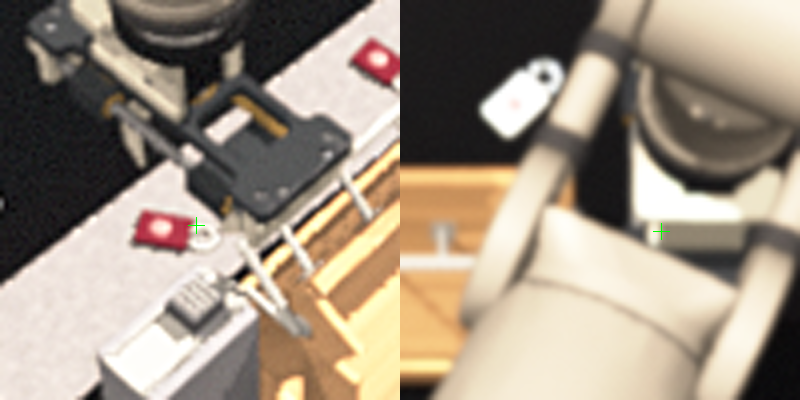

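The tool axis matches the projection, and the catch is at scene (299,244). I go down and grip it.

>>> {"op": "step_arm", "data": {"commands": [[0.6,-0.2,-0.4,-3,0,0,0],[0.6,-0.2,-0.4,-6,0,0,0],[0.6,-0.2,-0.4,-8.5,0,0,0],[0.6,-0.2,-0.4,-10.1,0,0,0],[0.6,-0.2,-0.4,-10.1,0,0,0]]}}

```text
time: 1.8
tool_pos: [0.5524, -0.1754, 0.152]
tool_rot: [-3.135, -0.003, 1.568]
contact_force: [-0.2, -0.3, -0.1]
opening: 0.0551
grip_force: 0.0
```

>>> {"op": "step_arm", "data": {"commands": [[0.2,0,0,0,0,0,0],[0.2,0,0,0,0,0,0],[0.2,0,0,0,0,0,0],[0.2,0,0,0,0,0,0],[0.2,0,0,0,0,0,0]], "grip_force": 15}}

```text
time: 2.22
tool_pos: [0.556, -0.1753, 0.1568]
tool_rot: [3.14, 0.001, 1.571]
contact_force: [0.5, -0.5, 0.4]
opening: 0.0264
grip_force: 0.0
```

>>> {"op": "step_arm", "data": {"commands": [[0.2,0,0,0,0,0,0],[0.2,0,0,-0.2,0,0,0],[0.2,0,0,-0.2,0,0,0]], "grip_force": 20}}

```text
time: 2.47
tool_pos: [0.5555, -0.175, 0.1535]
tool_rot: [-3.141, -0.0, 1.571]
contact_force: [0.2, 0.8, 0.3]
opening: 0.0185
grip_force: 0.0
```

Run:
```python
from h import *
a=read_camera('scene');b=read_camera('top')
A=crop(a,250,190,100,100,4);B=crop(b,320,90,100,100,4)
p=observe()['tool_pos']
for I,n,x,y in((A,'scene',250,190),(B,'top',320,90)):
    u=(proj(n,p)[0]-(x,y)+.5)*4; cv2.drawMarker(I,tuple(int(k) for k in u),(0,255,0),0,16,1)
cv2.imwrite('pics/d2.png',np.hstack([A,B]))
```

```text
(no output)
```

View pics/d2.png

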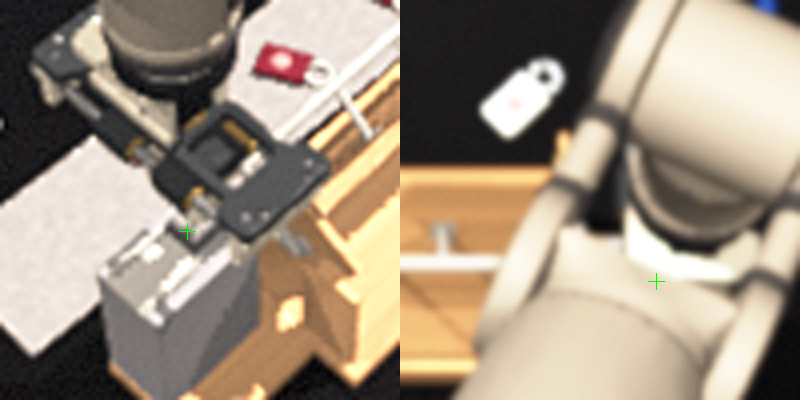

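Run:
```python
from h import *
a=cv2.imread('pics/scene0.png')[:,:,::-1];b=read_camera('scene')
A=crop(a,270,220,50,60,8);B=crop(b,270,220,50,60,8)
def mk(I,P,c):
    u=(proj('scene',P)[0]-(270,220)+.5)*8; cv2.drawMarker(I,tuple(int(k) for k in u),c,0,16,1)
p=observe()['tool_pos']; print(p)
for I in(A,B):
    mk(I,p,(0,255,0)); mk(I,p+[0,0,.0165],(0,0,255)); mk(I,[.5,-.25,.003],(255,0,0))
cv2.imwrite('pics/d3.png',np.hstack([A,B]))
```

```text
[ 0.55553502 -0.17502803  0.15364383]
```

View pics/d3.png

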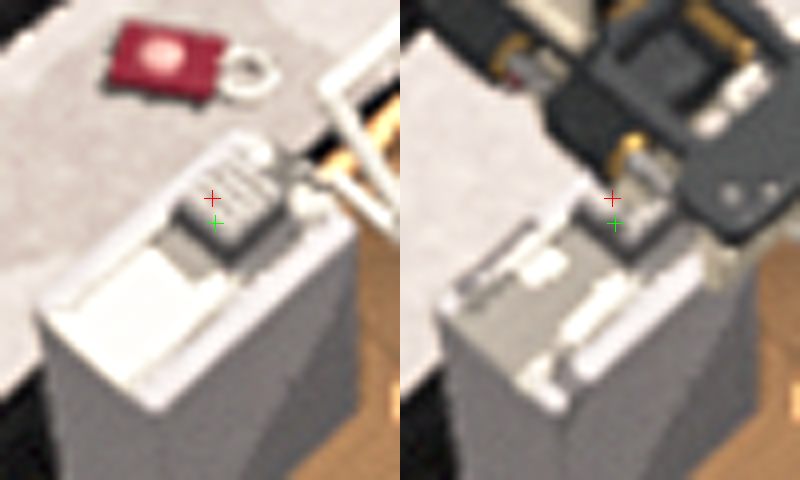

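The catch has not moved (scene (298,243)) and the grip closed on nothing. I lift clear and look at the fingers with the tool axis drawn in.

>>> {"op": "step_arm", "data": {"commands": [[0.2,0,0,3,0,0,0],[0.2,0,0,5,0,0,0],[0.2,0,0,5,0,0,0]]}}

```text
time: 2.87
tool_pos: [0.5576, -0.176, 0.2082]
tool_rot: [3.134, 0.003, 1.571]
contact_force: [0.7, 0.5, 1.5]
opening: 0.0184
grip_force: 0.0
```

Run:
```python
from h import *
b=read_camera('scene'); x0,y0=240,150
B=crop(b,x0,y0,110,110,5.4)
p=observe()['tool_pos']; print(observe()['opening'])
def px(P): u=(proj('scene',P)[0]-(x0,y0)+.5)*5.4; return tuple(int(k) for k in u)
cv2.line(B,px(p),px(p+[0,0,.15]),(0,255,0),1)
for d in(-.009,.009): cv2.line(B,px(p+[d,0,0]),px(p+[d,0,.05]),(0,255,255),1)
cv2.drawMarker(B,px([p[0],p[1],.17]),(0,0,255),0,14,1)
cv2.imwrite('pics/d4.png',B)
```

```text
0.01834770087985113
```

View pics/d4.png

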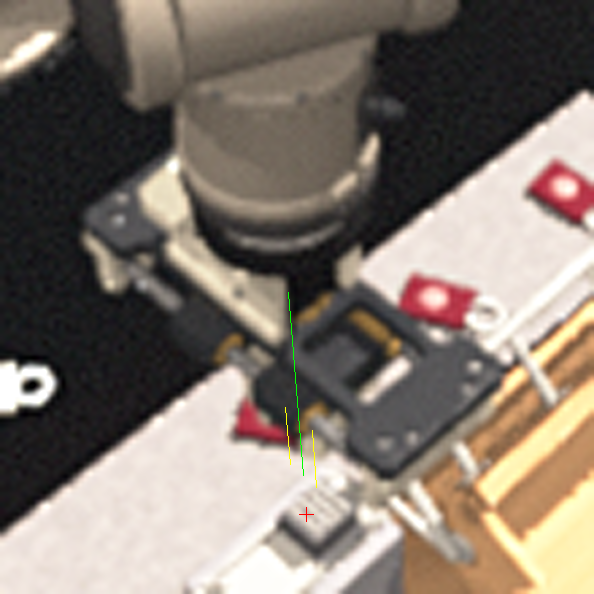

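>>> {"op": "step_arm", "data": {"commands": [[1,0,0,2,0,0,0],[1,0,0,2,0,0,0],[1,0,0,2,0,0,0],[1,0,0,2,0,0,0],[1,0,0,2,0,0,0]]}}

```text
time: 3.33
tool_pos: [0.555, -0.1749, 0.2223]
tool_rot: [-3.14, -0.001, 1.571]
contact_force: [0.3, -0.3, 0.3]
opening: 0.0469
grip_force: 0.0
```

>>> {"op": "step_arm", "data": {"commands": [[1,0,0,0,0,0,0],[1,0,0,0,0,0,0],[1,0,0,0,0,0,0],[1,0,0,0,0,0,0],[1,0,0,0,0,0,0]]}}

```text
time: 3.75
tool_pos: [0.5556, -0.1751, 0.2237]
tool_rot: [3.142, -0.0, 1.571]
contact_force: [0.1, -0.5, 0.4]
opening: 0.0801
grip_force: 0.0
```

Run:
```python
from h import *
b=read_camera('scene'); cv2.imwrite('pics/open.png',b[:,:,::-1]); print(observe()['opening'],observe()['tool_pos'])
```

```text
0.08434243907550139 [ 0.55556301 -0.17507883  0.22370798]
```

>>> {"op": "step_arm", "data": {"commands": [[0,0,0,0,0,0,0],[0,0,0,0,0,0,0],[0,0,0,0,0,0,0],[0,0,0,0,0,0,0],[0,0,0,0,0,0,0]]}}

```text
time: 4.22
tool_pos: [0.5556, -0.1751, 0.2238]
tool_rot: [3.141, 0.0, 1.571]
contact_force: [-0.2, -0.1, 0.6]
opening: 0.0606
grip_force: 0.0
```

>>> {"op": "step_arm", "data": {"commands": [[0,0,0,0,0,0,0],[0,0,0,0,0,0,0],[0,0,0,0,0,0,0],[0,0,0,0,0,0,0],[0,0,0,0,0,0,0]]}}

```text
time: 4.63
tool_pos: [0.5556, -0.1751, 0.2237]
tool_rot: [3.141, 0.0, 1.571]
contact_force: [-0.3, -0.4, -0.1]
opening: 0.0271
grip_force: 0.0
```

>>> {"op": "step_arm", "data": {"commands": [[0,0,0,0,0,0,0],[0,0,0,0,0,0,0],[0,0,0,0,0,0,0],[0,0,0,0,0,0,0],[0,0,0,0,0,0,0]]}}

```text
time: 5.05
tool_pos: [0.5556, -0.1751, 0.2238]
tool_rot: [3.141, 0.0, 1.571]
contact_force: [-1.0, -0.4, 0.2]
opening: 0.0004
grip_force: 0.0
```

Run:
```python
from h import *
b=read_camera('scene'); a=cv2.imread('pics/open.png')[:,:,::-1]; p=observe()['tool_pos']; print(observe()['opening'],p)
x0,y0=240,160
def px(P): u=(proj('scene',P)[0]-(x0,y0)+.5)*4; return tuple(int(k) for k in u)
A,B=crop(a,x0,y0,100,100,4),crop(b,x0,y0,100,100,4)
for I in(A,B):
    cv2.drawMarker(I,px(p),(0,255,0),0,14,1); cv2.drawMarker(I,px(p+[0,0,.066]),(0,255,255),0,14,1)
cv2.imwrite('pics/d5.png',np.hstack([A,B]))
```

```text
0.0006445987239281175 [ 0.55557503 -0.17508464  0.22376732]
```

View pics/d5.png

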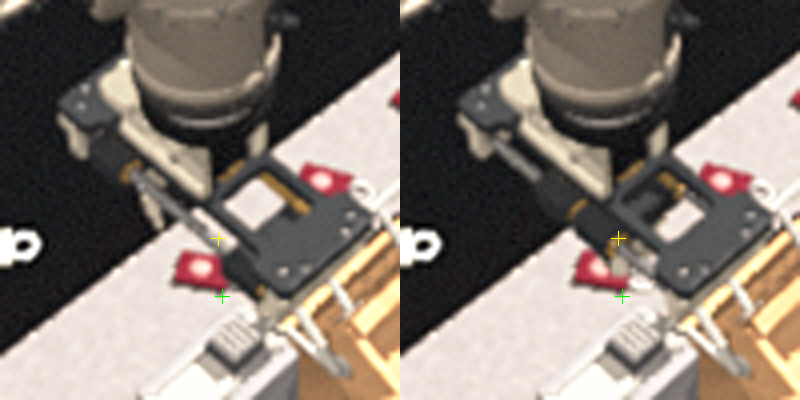

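The fingertips appear about 5 px above the projected TCP in scene, roughly 20 mm in height. I probe gently down onto the catch top (known z = 0.170) to calibrate.

>>> {"op": "step_arm", "data": {"commands": [[0,0.2,0.6,-2.5,0,0,0],[0,0.2,0.6,-5.1,0,0,0],[0,0.2,0.6,-5.1,0,0,0],[0,0.2,0.6,-5.1,0,0,0]]}}

```text
time: 5.43
tool_pos: [0.5568, -0.1688, 0.172]
tool_rot: [-3.139, -0.001, 1.571]
contact_force: [-0.4, -1.0, 0.0]
opening: 0.0003
grip_force: 0.0
```

>>> {"op": "step_arm", "data": {"commands": [[0,0,0,-0.2,0,0,0],[0,0,0,-0.2,0,0,0],[0,0,0,-0.2,0,0,0]]}}

```text
time: 5.68
tool_pos: [0.5582, -0.1695, 0.1721]
tool_rot: [3.139, 0.001, 1.571]
contact_force: [0.2, -0.3, 0.6]
opening: 0.0003
grip_force: 0.0
```

>>> {"op": "step_arm", "data": {"commands": [[0,0,0,-0.2,0,0,0],[0,0,0,-0.2,0,0,0],[0,0,0,-0.2,0,0,0]]}}

```text
time: 5.93
tool_pos: [0.5576, -0.1691, 0.169]
tool_rot: [3.141, 0.0, 1.571]
contact_force: [0.0, -0.2, -0.3]
opening: 0.0004
grip_force: 0.0
```

>>> {"op": "step_arm", "data": {"commands": [[0,0,0,-0.4,0,0,0],[0,0,0,-0.4,0,0,0],[0,0,0,-0.4,0,0,0]]}}

```text
time: 6.18
tool_pos: [0.5574, -0.169, 0.1644]
tool_rot: [-3.141, -0.0, 1.571]
contact_force: [-0.2, -0.6, 0.1]
opening: 0.0005
grip_force: 0.0
```

>>> {"op": "step_arm", "data": {"commands": [[0,0,0,-0.4,0,0,0],[0,0,0,-0.4,0,0,0],[0,0,0,-0.4,0,0,0]]}}

```text
time: 6.43
tool_pos: [0.5574, -0.169, 0.1604]
tool_rot: [-3.141, -0.0, 1.571]
contact_force: [-0.8, 0.3, 0.8]
opening: 0.0004
grip_force: 0.0
```

>>> {"op": "step_arm", "data": {"commands": [[0,0,0,-0.3,0,0,0],[0,0,0,-0.3,0,0,0],[0,0,0,-0.3,0,0,0]]}}

```text
time: 6.68
tool_pos: [0.5575, -0.169, 0.1576]
tool_rot: [-3.141, -0.0, 1.571]
contact_force: [-0.4, 0.1, 1.0]
opening: 0.0003
grip_force: 0.0
```

>>> {"op": "step_arm", "data": {"commands": [[0,0,0,-0.3,0,0,0],[0,0,0,-0.3,0,0,0],[0,0,0,-0.3,0,0,0]]}}

```text
time: 6.93
tool_pos: [0.5574, -0.169, 0.1545]
tool_rot: [-3.141, -0.0, 1.571]
contact_force: [0.9, 0.3, -0.1]
opening: 0.0007
grip_force: 0.0
```

>>> {"op": "step_arm", "data": {"commands": [[0,0,0,-0.2,0,0,0],[0,0,0,-0.2,0,0,0],[0,0,0,-0.2,0,0,0]]}}

```text
time: 7.18
tool_pos: [0.5575, -0.169, 0.1526]
tool_rot: [-3.141, -0.0, 1.571]
contact_force: [-0.1, 0.5, 0.3]
opening: 0.0007
grip_force: 0.0
```

>>> {"op": "step_arm", "data": {"commands": [[0,0,0,-0.2,0,0,0],[0,0,0,-0.2,0,0,0],[0,0,0,-0.2,0,0,0]]}}

```text
time: 7.43
tool_pos: [0.5575, -0.169, 0.1506]
tool_rot: [-3.141, -0.0, 1.571]
contact_force: [-0.2, -0.3, 0.3]
opening: 0.0007
grip_force: 0.0
```

>>> {"op": "step_arm", "data": {"commands": [[0,0,0,-0.2,0,0,0],[0,0,0,-0.2,0,0,0],[0,0,0,-0.2,0,0,0]]}}

```text
time: 7.68
tool_pos: [0.5575, -0.169, 0.1486]
tool_rot: [-3.141, -0.0, 1.571]
contact_force: [-0.3, 0.2, -0.5]
opening: 0.0001
grip_force: 0.0
```

>>> {"op": "step_arm", "data": {"commands": [[0,0,0,-0.15,0,0,0],[0,0,0,-0.15,0,0,0],[0,0,0,-0.15,0,0,0]]}}

```text
time: 7.93
tool_pos: [0.5575, -0.169, 0.1472]
tool_rot: [-3.142, -0.0, 1.571]
contact_force: [-0.1, -0.7, 1.3]
opening: 0.0005
grip_force: 0.0
```

>>> {"op": "step_arm", "data": {"commands": [[0,0,0,-0.15,0,0,0],[0,0,0,-0.15,0,0,0],[0,0,0,-0.15,0,0,0]]}}

```text
time: 8.18
tool_pos: [0.5575, -0.169, 0.1456]
tool_rot: [-3.141, -0.0, 1.571]
contact_force: [-0.4, -0.3, 0.7]
opening: 0.0003
grip_force: 0.0
```

Run:
```python
from h import *
b=read_camera('scene'); a=cv2.imread('pics/scene0.png')[:,:,::-1]; p=observe()['tool_pos']
x0,y0=265,190
def px(P): u=(proj('scene',P)[0]-(x0,y0)+.5)*6.6; return tuple(int(k) for k in u)
B=crop(b,x0,y0,60,80,6.6)
cv2.drawMarker(B,px(p),(0,255,0),0,14,1); cv2.drawMarker(B,px(p+[0,0,.066]),(0,255,255),0,14,1)
cv2.imwrite('pics/d6.png',np.hstack([crop(a,x0,y0,60,80,6.6),B]))
```

```text
(no output)
```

View pics/d6.png

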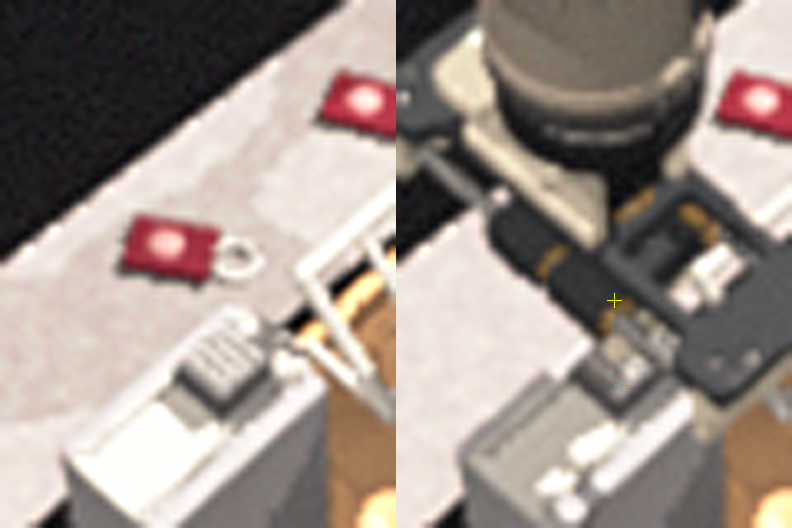

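Fingertips now look just above the catch top at scene (299,243). I continue the probe.

>>> {"op": "step_arm", "data": {"commands": [[0,0,0,-0.15,0,0,0],[0,0,0,-0.15,0,0,0],[0,0,0,-0.15,0,0,0]]}}

```text
time: 8.48
tool_pos: [0.5575, -0.169, 0.1441]
tool_rot: [-3.141, -0.0, 1.571]
contact_force: [-0.3, 0.2, 0.2]
opening: 0.0005
grip_force: 0.0
```

>>> {"op": "step_arm", "data": {"commands": [[0,0,0,-0.15,0,0,0],[0,0,0,-0.15,0,0,0],[0,0,0,-0.15,0,0,0]]}}

```text
time: 8.73
tool_pos: [0.5575, -0.169, 0.1426]
tool_rot: [-3.141, -0.0, 1.571]
contact_force: [0.9, 0.2, 0.2]
opening: 0.0004
grip_force: 0.0
```

>>> {"op": "step_arm", "data": {"commands": [[0,0,0,-0.15,0,0,0],[0,0,0,-0.15,0,0,0],[0,0,0,-0.15,0,0,0]]}}

```text
time: 8.98
tool_pos: [0.5575, -0.169, 0.1411]
tool_rot: [-3.142, -0.0, 1.571]
contact_force: [-0.5, 0.8, 1.2]
opening: 0.0004
grip_force: 0.0
```

>>> {"op": "step_arm", "data": {"commands": [[0,0,0,-0.15,0,0,0],[0,0,0,-0.15,0,0,0],[0,0,0,-0.15,0,0,0]]}}

```text
time: 9.23
tool_pos: [0.5575, -0.169, 0.1396]
tool_rot: [-3.142, -0.0, 1.571]
contact_force: [-0.0, 0.5, 0.2]
opening: 0.0
grip_force: 0.0
```

>>> {"op": "step_arm", "data": {"commands": [[0,0,0,-0.15,0,0,0],[0,0,0,-0.15,0,0,0],[0,0,0,-0.15,0,0,0]]}}

```text
time: 9.48
tool_pos: [0.5575, -0.169, 0.1381]
tool_rot: [-3.141, -0.0, 1.571]
contact_force: [0.8, 0.8, -0.5]
opening: 0.0004
grip_force: 0.0
```

>>> {"op": "step_arm", "data": {"commands": [[0,0,0,-0.15,0,0,0],[0,0,0,-0.15,0,0,0],[0,0,0,-0.15,0,0,0]]}}

```text
time: 9.73
tool_pos: [0.5575, -0.169, 0.1366]
tool_rot: [-3.141, -0.0, 1.571]
contact_force: [0.7, -0.2, -0.1]
opening: 0.0003
grip_force: 0.0
```

>>> {"op": "step_arm", "data": {"commands": [[0,0,0,-0.15,0,0,0],[0,0,0,-0.15,0,0,0],[0,0,0,-0.15,0,0,0]]}}

```text
time: 9.98
tool_pos: [0.5575, -0.1691, 0.1351]
tool_rot: [-3.142, -0.0, 1.571]
contact_force: [-0.1, 0.6, -0.5]
opening: 0.0004
grip_force: 0.0
```

No contact even at 0.135, so I must find where the fingers really are. I go to a free spot, pitch the tool so both cameras see the fingertips, and compare.

>>> {"op": "step_arm", "data": {"commands": [[0,0,0,4,0,0,0],[0,0,0,8,0,0,0],[0,0,0,11,0,0,0],[0,-4,-3,14,0,0,0],[0,-6,-5,14,0,0,0]]}}

```text
time: 10.4
tool_pos: [0.5002, -0.2176, 0.2786]
tool_rot: [3.136, 0.003, 1.575]
contact_force: [0.1, -1.4, -0.2]
opening: 0.0005
grip_force: 0.0
```

>>> {"op": "step_arm", "data": {"commands": [[0,0,0,0,0,0,-0.12],[0,0,0,0,0,0,-0.24],[0,0,0,0,0,0,-0.36],[0,0,0,0,0,0,-0.48],[0,0,0,0,0,0,-0.6]]}}

```text
time: 10.82
tool_pos: [0.4986, -0.2181, 0.2751]
tool_rot: [3.141, 0.0, 0.964]
contact_force: [0.9, 0.6, -0.1]
opening: 0.0005
grip_force: 0.0
```

>>> {"op": "step_arm", "data": {"commands": [[0,0,0,0,0,0,-0.12],[0,0,0,0,0,0,-0.24],[0,0,0,0,0,0,-0.36],[0,0,0,0,0,0,-0.48],[0,0,0,0,0,0,-0.6]]}}

```text
time: 11.23
tool_pos: [0.4987, -0.218, 0.275]
tool_rot: [3.141, -0.0, 0.365]
contact_force: [0.5, -0.1, 0.2]
opening: 0.0005
grip_force: 0.0
```

>>> {"op": "step_arm", "data": {"commands": [[0,0,0,0,0,0,-0.12],[0,0,0,0,0,0,-0.24],[0,0,0,0,0,0,-0.371],[0,0,0,0,0,0,-0.371],[0,0,0,0,0,0,-0.371]]}}

```text
time: 11.65
tool_pos: [0.4987, -0.218, 0.2749]
tool_rot: [3.141, -0.0, 0.003]
contact_force: [0.2, 0.5, 0.8]
opening: 0.0002
grip_force: 0.0
```

>>> {"op": "step_arm", "data": {"commands": [[0,0,0,0,0,-0.12,0],[0,0,0,0,0,-0.24,0],[0,0,0,0,0,-0.36,0],[0,0,0,0,0,-0.4,0],[0,0,0,0,0,-0.4,0]]}}

```text
time: 12.07
tool_pos: [0.4967, -0.2176, 0.2746]
tool_rot: [3.141, -0.4, 0.001]
contact_force: [0.1, 0.4, -1.0]
opening: 0.0007
grip_force: 0.0
```

>>> {"op": "step_arm", "data": {"commands": [[0.3,0,0,0,0,-0.12,0],[0.3,0,0,0,0,-0.24,0],[0.3,0,0,0,0,-0.385,0],[0.3,0,0,0,0,-0.385,0],[0.3,0,0,0,0,-0.385,0]]}}

```text
time: 12.48
tool_pos: [0.4977, -0.2174, 0.2734]
tool_rot: [-3.139, -0.784, -0.001]
contact_force: [-0.2, 0.4, 0.3]
opening: 0.0262
grip_force: 0.0
```

Run:
```python
from h import *
o=observe(); p=o['tool_pos']; print(p,o['tool_rot'],o['opening'],o['qpos'])
R=Ro.from_euler('xyz',o['tool_rot']).as_matrix(); out=[]
for n in('scene','top'):
    c=proj(n,p)[0]; print(n,c); x0,y0=int(c[0])-40,int(c[1])-40
    I=crop(read_camera(n),x0,y0,80,80,5)
    px=lambda P:tuple(int(k) for k in (proj(n,P)[0]-(x0,y0)+.5)*5)
    cv2.drawMarker(I,px(p),(0,255,0),0,14,1); cv2.drawMarker(I,px(p-R[:,2]*.066),(0,255,255),0,14,1)
    out.append(I)
cv2.imwrite('pics/d7.png',np.hstack(out))
```

```text
[ 0.49766398 -0.21742873  0.27336289] [-3.13930437e+00 -7.84148107e-01 -8.36366165e-04] 0.026247191986329133 [-0.96290775 -0.01154269  2.01749114  0.88768654  0.84604867  0.09284257]
scene [265.71600228 219.43702881]
top [406.92361246 170.83609879]
```

View pics/d7.png

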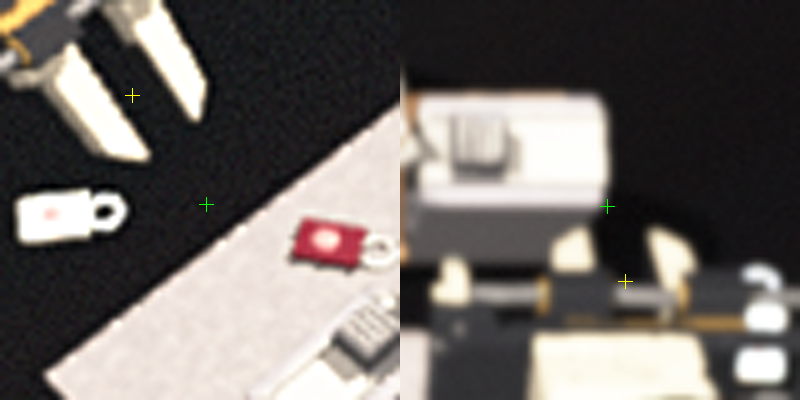

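Run:
```python
from h import *
p=np.array([.4977,-.2174,.2734]); q=tri((259.4,206.6),(409,177.4)); print(q,q[0]-p)
```

```text
(array([ 0.47529336, -0.2158819 ,  0.30414004]), [np.float64(0.001392862407573594), np.float64(0.0013928624075736007)]) [-0.02240664  0.0015181   0.03074004]
```

The real fingertips sit about 37 mm short of the reported TCP along the tool axis: scene (259,207) and top (409,177) against projections (266,219) and (407,171). That explains the misses. From here I use tip = tool_pos − 37 mm along tool z. Back to the catch.

>>> {"op": "step_arm", "data": {"commands": [[0.5,0,0,0,0,0.12,0],[0.5,0,0,0,0,0.24,0],[0.5,0,0,0,0,0.36,0],[0.5,0,0,0,0,0.4,0],[0.5,0,0,0,0,0.4,0]]}}

```text
time: 13.0
tool_pos: [0.5028, -0.2192, 0.2781]
tool_rot: [3.135, -0.385, 0.005]
contact_force: [-0.0, 1.0, -0.4]
opening: 0.0458
grip_force: 0.0
```

>>> {"op": "step_arm", "data": {"commands": [[0.6,0,0,0,0,0.12,0],[0.6,0,0,0,0,0.24,0],[0.6,0,0,0,0,0.385,0],[0.6,0,0,0,0,0.385,0],[0.6,0,0,0,0,0.385,0]]}}

```text
time: 13.42
tool_pos: [0.5006, -0.2174, 0.2734]
tool_rot: [-3.141, 0.0, 0.003]
contact_force: [0.1, 0.5, -0.3]
opening: 0.0547
grip_force: 0.0
```

>>> {"op": "step_arm", "data": {"commands": [[0.6,1,1,0,0,0,0.12],[0.6,2,2,0,0,0,0.24],[0.6,3,3,0,0,0,0.36],[0.6,4,4,0,0,0,0.48],[0.6,5,4.9,0,0,0,0.6]]}}

```text
time: 13.83
tool_pos: [0.5485, -0.1686, 0.2754]
tool_rot: [3.14, -0.003, 0.606]
contact_force: [0.3, -0.2, 0.3]
opening: 0.0549
grip_force: 0.0
```

>>> {"op": "step_arm", "data": {"commands": [[0.6,0.5,0,0,0,0,0.12],[0.6,1,0,0,0,0,0.24],[0.6,1,0,0,0,0,0.36],[0.6,1,0,0,0,0,0.48],[0.6,1,0,0,0,0,0.6]]}}

```text
time: 14.25
tool_pos: [0.5581, -0.1691, 0.2753]
tool_rot: [3.139, -0.002, 1.206]
contact_force: [0.4, 0.6, -0.8]
opening: 0.0551
grip_force: 0.0
```

>>> {"op": "step_arm", "data": {"commands": [[0.6,0,0,-1,0,0,0.12],[0.6,0,0,-2,0,0,0.24],[0.6,0,0,-4,0,0,0.371],[0.6,0,0,-5,0,0,0.371],[0.6,0,0,-5,0,0,0.371]]}}

```text
time: 14.67
tool_pos: [0.5569, -0.1686, 0.2229]
tool_rot: [-3.139, -0.002, 1.567]
contact_force: [0.2, -0.0, -0.1]
opening: 0.0551
grip_force: 0.0
```

>>> {"op": "step_arm", "data": {"commands": [[0.6,0,0,-3,0,0,0],[0.6,0,0,-6,0,0,0],[0.6,0,0,-8.5,0,0,0],[0.6,0,0,-8.5,0,0,0]]}}

```text
time: 15.0
tool_pos: [0.556, -0.168, 0.1359]
tool_rot: [-3.135, -0.004, 1.567]
contact_force: [-0.9, 0.4, -0.3]
opening: 0.0554
grip_force: 0.0
```

>>> {"op": "step_arm", "data": {"commands": [[0.6,0,0,-0.6,0,0,0],[0.6,0,0,-1.2,0,0,0],[0.6,0,0,-1.8,0,0,0],[0.6,0,0,-1.8,0,0,0]]}}

```text
time: 15.33
tool_pos: [0.5588, -0.1691, 0.122]
tool_rot: [3.141, 0.0, 1.57]
contact_force: [-0.1, 0.2, -0.0]
opening: 0.0549
grip_force: 0.0
```

>>> {"op": "step_arm", "data": {"commands": [[0.1,0,0,0,0,0,0],[0.1,0,0,0,0,0,0],[0.1,0,0,0,0,0,0],[0.1,0,0,0,0,0,0],[0.1,0,0,0,0,0,0]], "grip_force": 15}}

```text
time: 15.75
tool_pos: [0.5589, -0.169, 0.1222]
tool_rot: [3.141, 0.0, 1.571]
contact_force: [-0.4, -0.5, 0.4]
opening: 0.0261
grip_force: 0.0
```

>>> {"op": "step_arm", "data": {"commands": [[0.1,0,0,0,0,0,0],[0.1,0,0,0,0,0,0],[0.1,0,0,0,0,0,0]], "grip_force": 15}}

```text
time: 16.0
tool_pos: [0.5589, -0.169, 0.1222]
tool_rot: [3.141, 0.0, 1.571]
contact_force: [-0.4, -1.4, 1.8]
opening: 0.0258
grip_force: 15.0
```

The catch is gripped (opening 25.8 mm, 15 N). I slide it aside.

>>> {"op": "step_arm", "data": {"commands": [[0.1,0,-1,0,0,0,0],[0.1,0,-2,0,0,0,0],[0.1,0,-3,0,0,0,0],[0.1,0.05,-3.8,0,0,0,0],[0.1,0.05,-4.2,0,0,0,0]]}}

```text
time: 16.42
tool_pos: [0.5596, -0.2107, 0.1221]
tool_rot: [3.141, -0.004, 1.569]
contact_force: [2.7, 16.3, 7.5]
opening: 0.0258
grip_force: 15.0
```

>>> {"op": "step_arm", "data": {"commands": [[0.1,0,-0.2,0,0,0,0],[0.1,0,-0.3,0,0,0,0],[0.1,0,-0.3,0,0,0,0]]}}

```text
time: 16.67
tool_pos: [0.5595, -0.2105, 0.1221]
tool_rot: [3.141, -0.007, 1.571]
contact_force: [2.1, 16.1, 6.3]
opening: 0.0258
grip_force: 15.0
```

>>> {"op": "step_arm", "data": {"commands": [[0.6,0,0.2,0,0,0,0],[0.6,0,0.2,0,0,0,0],[0.6,0,0.2,0,0,0,0],[0.6,0,0.2,2,0,0,0],[0.6,0,0.2,4,0,0,0]]}}

```text
time: 17.08
tool_pos: [0.558, -0.2125, 0.1608]
tool_rot: [-3.138, -0.001, 1.57]
contact_force: [-0.2, -1.2, -0.2]
opening: 0.053
grip_force: 0.0
```

>>> {"op": "step_arm", "data": {"commands": [[0,0,1.5,0,0,0,0],[0,0,3,0,0,0,0],[0,0,4.3,0,0,0,0],[0,0,4.3,0,0,0,0],[0,0,4.3,0,0,0,0]]}}

```text
time: 17.5
tool_pos: [0.5588, -0.1679, 0.1611]
tool_rot: [-3.14, -0.0, 1.573]
contact_force: [-0.1, -0.1, -0.2]
opening: 0.0264
grip_force: 0.0
```

>>> {"op": "step_arm", "data": {"commands": [[0,0,0,0,0,0,0],[0,0,0,-2,0,0,0],[0,0,0,-3.5,0,0,0],[0,0,0,-3.7,0,0,0],[0,0,0,-3.7,0,0,0]]}}

```text
time: 17.92
tool_pos: [0.5585, -0.1692, 0.1238]
tool_rot: [-3.139, -0.001, 1.57]
contact_force: [-0.1, -1.0, 0.1]
opening: 0.0007
grip_force: 0.0
```

>>> {"op": "step_arm", "data": {"commands": [[0,0,0,-0.2,0,0,0],[0,0,0,-0.4,0,0,0],[0,0,0,-0.4,0,0,0]]}}

```text
time: 18.17
tool_pos: [0.5595, -0.1693, 0.1213]
tool_rot: [3.141, 0.0, 1.571]
contact_force: [0.3, -0.1, -0.2]
opening: 0.0005
grip_force: 0.0
```

>>> {"op": "step_arm", "data": {"commands": [[0,0,0,-0.2,0,0,0],[0,0,0,-0.2,0,0,0],[0,0,0,-0.2,0,0,0]]}}

```text
time: 18.42
tool_pos: [0.5593, -0.169, 0.1191]
tool_rot: [3.141, 0.0, 1.571]
contact_force: [-0.1, -0.0, -0.2]
opening: 0.0007
grip_force: 0.0
```

>>> {"op": "step_arm", "data": {"commands": [[0,0,0,-0.2,0,0,0],[0,0,0,-0.2,0,0,0],[0,0,0,-0.2,0,0,0]]}}

```text
time: 18.67
tool_pos: [0.5592, -0.1689, 0.1168]
tool_rot: [-3.141, -0.0, 1.571]
contact_force: [-0.4, 0.5, -0.4]
opening: 0.0007
grip_force: 0.0
```

>>> {"op": "step_arm", "data": {"commands": [[0,0,0,-0.2,0,0,0],[0,0,0,-0.2,0,0,0],[0,0,0,-0.2,0,0,0]]}}

```text
time: 18.92
tool_pos: [0.5592, -0.169, 0.1148]
tool_rot: [-3.141, -0.0, 1.571]
contact_force: [0.2, 0.0, 0.9]
opening: 0.0005
grip_force: 0.0
```

>>> {"op": "step_arm", "data": {"commands": [[0,0,0,-0.2,0,0,0],[0,0,0,-0.2,0,0,0],[0,0,0,-0.2,0,0,0]]}}

```text
time: 19.17
tool_pos: [0.5593, -0.169, 0.1132]
tool_rot: [3.141, 0.0, 1.571]
contact_force: [-2.1, 0.1, 5.1]
opening: 0.0005
grip_force: 2.1
```

>>> {"op": "step_arm", "data": {"commands": [[0,0,0,-0.2,0,0,0],[0,0,0,-0.2,0,0,0],[0,0,0,-0.2,0,0,0]]}}

```text
time: 19.42
tool_pos: [0.5593, -0.169, 0.1122]
tool_rot: [3.141, 0.0, 1.571]
contact_force: [-4.4, 1.1, 9.8]
opening: 0.0005
grip_force: 5.1
```

>>> {"op": "step_arm", "data": {"commands": [[0,0,0,-0.15,0,0,0],[0,0,0,-0.15,0,0,0],[0,0,0,-0.15,0,0,0]]}}

```text
time: 19.67
tool_pos: [0.5594, -0.1691, 0.112]
tool_rot: [3.14, 0.001, 1.571]
contact_force: [-7.0, 2.3, 17.4]
opening: 0.0005
grip_force: 9.2
```

Run:
```python
from h import *
a=cv2.imread('pics/scene0.png')[:,:,::-1].astype(int); b=read_camera('scene').astype(int)
# bar region near grip end: scene (370..395,155..185)
print(abs(a-b)[150:190,365:400].mean(), abs(a-b)[100:130,560:600].mean(), observe()['contact_force'])
```

```text
26.380714285714287 1.8077777777777777 [-6.91922119  2.4011235  18.36389281]
```

>>> {"op": "step_arm", "data": {"commands": [[0,0,0,3,0,0,0],[0,0,0,7,0,0,0],[0,0,0,11,0,0,0],[0,-4,0,15,0,0,0],[0,-8,0,17,0,0,0]]}}

```text
time: 20.13
tool_pos: [0.4954, -0.1694, 0.2726]
tool_rot: [3.138, 0.002, 1.572]
contact_force: [0.3, 0.3, 0.6]
opening: 0.0004
grip_force: 0.0
```

>>> {"op": "step_arm", "data": {"commands": [[0.5,-4,0,0,0,0,0],[0.5,-8,0,0,0,0,0],[0.5,-8,0,0,0,0,0],[0.5,-8,0,0,0,0,0],[0.5,-8,0,0,0,0,0]]}}

```text
time: 20.55
tool_pos: [0.4146, -0.1693, 0.2707]
tool_rot: [3.14, 0.001, 1.57]
contact_force: [0.2, 0.1, 0.0]
opening: 0.029
grip_force: 0.0
```

Run:
```python
from h import *
a=read_camera('scene');b=read_camera('top')
A=crop(a,270,150,140,140,4)[:, :]; B=crop(b,230,110,200,75,4)
cv2.imwrite('pics/sc1.png',a[:,:,::-1]);cv2.imwrite('pics/tp1.png',b[:,:,::-1])
A=crop(a,270,150,150,85,5.2)[:,:780]; B=crop(b,230,120,150,40,5.2)
cv2.imwrite('pics/e1.png',np.vstack([A[:390],B[:208,:780]]))
print(A.shape,B.shape,observe()['tool_pos'])
```

```text
(442, 780, 3) (208, 780, 3) [ 0.41513216 -0.16922319  0.27028888]
```

View pics/e1.png

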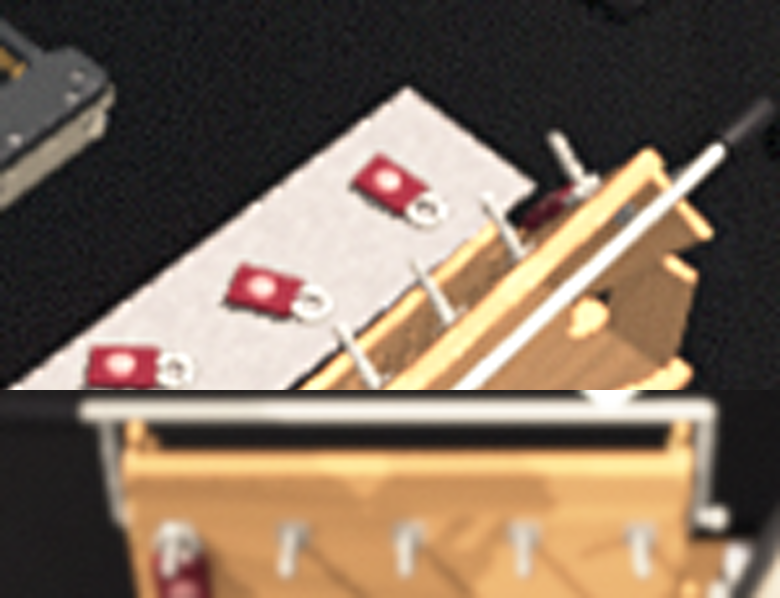

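The keeper is open. Peg tips are at scene crop (487,198), (417,264), (345,330) and top crop (286,570), (405,570), (523,570). I triangulate them, re-measure the fobs, and check the tip offset against the camera.

Run:
```python
from h import *
S=lambda x,y:(270+(x)/5.2-.4,150+y/5.2-.4); T=lambda x,y:(230+x/5.2-.4,120+(y-390)/5.2-.4)
for n,s,t in(('p2',(487,198),(286,570)),('p3',(417,264),(405,570)),('p4',(345,330),(523,570))): print(n,tri(S(*s),T(*t)))
for n in('top','scene'):
    _,o=fobs(n,(235,185,415,245) if n=='top' else (235,160,370,280),.010)
    for x in o: print(n,x)
```

```text
p2 (array([0.56078582, 0.08832147, 0.17594464]), [np.float64(0.00015520877349706267), np.float64(0.00015520877349695447)])
p3 (array([0.56245732, 0.02827234, 0.1743078 ]), [np.float64(0.00046771273926826066), np.float64(0.0004677127392683048)])
p4 (array([ 0.56382953, -0.03120522,  0.17418238]), [np.float64(0.0009902964060005078), np.float64(0.0009902964060006293)])
top (303.42898550724635, 212.60289855072463, array([430.6,  43.7]), array([38.3, 24.8]), 28)
top (263.0730837789661, 212.14795008912654, array([430.4, 161. ]), array([35.8, 23.4]), 2)
scene (293.2881720430107, 220.3569892473118, array([412.8, -60.5]), array([38.6, 26.7]), 44)
scene (320.06944444444446, 205.59722222222223, array([434. ,  41.8]), array([39.9, 28.7]), 27)
scene (344.25, 184.94010416666666, array([433.2, 159.3]), array([39.6, 27.8]), 3)
```

The pegs triangulate cleanly, with tips at y = 0.088 / 0.028 / −0.031. Fob A was knocked aside (now at scene (293,220)); B and C are unmoved. First I grasp B, at (0.432, 0.043) with its ring at 28°.

>>> {"op": "step_arm", "data": {"commands": [[0.6,0.3,4,0,0,0,-0.12],[0.6,0.6,8,0,0,0,-0.24],[0.6,1,12,0,0,0,-0.36],[0.6,1.3,16,0,0,0,-0.48],[0.6,1.7,19,0,0,0,-0.6]]}}

```text
time: 21.17
tool_pos: [0.4302, 0.0069, 0.2702]
tool_rot: [-3.141, 0.0, 1.042]
contact_force: [1.3, -0.8, 0.1]
opening: 0.0551
grip_force: 0.0
```

>>> {"op": "step_arm", "data": {"commands": [[0.6,0,2.2,-4,0,0,-0.12],[0.6,0,2.2,-8,0,0,-0.24],[0.6,0,2.2,-12,0,0,-0.36],[0.6,0,2.2,-16,0,0,-0.48],[0.6,0,2.2,-19,0,0,-0.48]]}}

```text
time: 21.58
tool_pos: [0.4288, 0.0279, 0.0773]
tool_rot: [-3.14, 0.002, 0.562]
contact_force: [-0.1, -0.1, 0.5]
opening: 0.055
grip_force: 0.0
```

>>> {"op": "step_arm", "data": {"commands": [[0.6,0,0,-4,0,0,0],[0.6,0,0,-7,0,0,0],[0.6,0,0,-9,0,0,0],[0.6,0,0,-9.5,0,0,0],[0.6,0,0,-9.5,0,0,0]]}}

```text
time: 22.0
tool_pos: [0.4291, 0.0274, -0.016]
tool_rot: [-3.139, 0.003, 0.567]
contact_force: [-0.1, -0.4, 0.5]
opening: 0.055
grip_force: 0.0
```

>>> {"op": "step_arm", "data": {"commands": [[0.6,0.3,1.55,0,0,0,-0.08],[0.6,0.3,1.55,0,0,0,-0.08],[0.6,0.3,1.55,-1.2,0,0,-0.08],[0.6,0.3,1.55,-1.5,0,0,-0.08],[0.6,0.3,1.55,-1.5,0,0,-0.08]]}}

```text
time: 22.42
tool_pos: [0.433, 0.0425, -0.0292]
tool_rot: [3.141, -0.0, 0.488]
contact_force: [-0.2, 0.3, 1.1]
opening: 0.0551
grip_force: 0.0
```

>>> {"op": "step_arm", "data": {"commands": [[0.6,0,0,-0.15,0,0,0],[0.6,0,0,-0.3,0,0,0],[0.6,0,0,-0.3,0,0,0]]}}

```text
time: 22.67
tool_pos: [0.433, 0.0425, -0.0323]
tool_rot: [3.141, -0.0, 0.487]
contact_force: [0.3, -0.3, 0.1]
opening: 0.0553
grip_force: 0.0
```

>>> {"op": "step_arm", "data": {"commands": [[0.6,0,0,-0.1,0,0,0],[0.6,0,0,-0.2,0,0,0],[0.6,0,0,-0.2,0,0,0]]}}

```text
time: 22.92
tool_pos: [0.4327, 0.0426, -0.0346]
tool_rot: [3.142, 0.0, 0.487]
contact_force: [0.3, 0.1, -0.8]
opening: 0.0552
grip_force: 0.0
```

>>> {"op": "step_arm", "data": {"commands": [[0.6,0,0,-0.1,0,0,0],[0.2,0,0,-0.1,0,0,0],[0.2,0,0,-0.1,0,0,0],[0.2,0,0,-0.1,0,0,0],[0.2,0,0,-0.1,0,0,0]], "grip_force": 20}}

```text
time: 23.33
tool_pos: [0.4328, 0.0426, -0.0356]
tool_rot: [3.141, -0.0, 0.487]
contact_force: [-0.5, -0.2, 0.0]
opening: 0.0329
grip_force: 0.0
```

>>> {"op": "step_arm", "data": {"commands": [[0.2,0,0,0,0,0,0],[0.2,0,0,0,0,0,0],[0.2,0,0,0,0,0,0],[0.2,0,0,0,0,0,0]], "grip_force": 20}}

```text
time: 23.67
tool_pos: [0.4328, 0.0426, -0.0355]
tool_rot: [3.141, -0.0, 0.487]
contact_force: [0.4, 0.4, 0.3]
opening: 0.03
grip_force: 19.9
```

Gripped (30.0 mm, 20 N). I lift, turn square to the rack, and pitch 45°.

>>> {"op": "step_arm", "data": {"commands": [[0.2,0,0,3,0,0,0],[0.2,0,0,7,0,0,0],[0.2,0,0,11,0,0,0],[0.2,0,0,15,0,0,0],[0.2,0,0,18,0,0,0]]}}

```text
time: 24.08
tool_pos: [0.4333, 0.0427, 0.1476]
tool_rot: [3.14, -0.003, 0.487]
contact_force: [1.4, -0.1, -1.7]
opening: 0.0297
grip_force: 19.9
```

>>> {"op": "step_arm", "data": {"commands": [[0.2,0,-2,2,0,0,-0.12],[0.2,0,-4,4,0,0,-0.24],[0.2,0,-6,5.5,0,0,-0.36],[0.2,0,-7.4,5.5,0,0,-0.467],[0.2,0,-7.4,5.5,0,0,-0.467]]}}

```text
time: 24.5
tool_pos: [0.4333, -0.0335, 0.2003]
tool_rot: [3.14, -0.002, 0.013]
contact_force: [-0.1, 0.3, -0.1]
opening: 0.0301
grip_force: 19.9
```

>>> {"op": "step_arm", "data": {"commands": [[0.2,0,0,0,0,-0.12,0],[0.2,0,0,0,0,-0.24,0],[0.2,0,0,0,0,-0.36,0],[0.2,0,0,0,0,-0.4,0],[0.2,0,0,0,0,-0.4,0]]}}

```text
time: 24.92
tool_pos: [0.4298, -0.0301, 0.1979]
tool_rot: [3.134, -0.398, 0.023]
contact_force: [-0.2, -0.7, -0.2]
opening: 0.0295
grip_force: 19.9
```

>>> {"op": "step_arm", "data": {"commands": [[0.2,0,0,0,0,-0.12,0],[0.2,0,0,0,0,-0.24,0],[0.2,0,0,0,0,-0.36,0],[0.2,0,0,0,0,-0.385,0],[0.2,0,0,0,0,-0.385,0]]}}

```text
time: 25.33
tool_pos: [0.4343, -0.0277, 0.1996]
tool_rot: [3.132, -0.765, 0.032]
contact_force: [0.9, -0.2, -0.0]
opening: 0.0294
grip_force: 19.9
```

Run:
```python
from h import *
o=observe(); print(o['tool_pos'],o['tool_rot'],o['opening'],o['grip_force'],o['qpos'])
cv2.imwrite('pics/s2.png',read_camera('scene')[:,:,::-1]); cv2.imwrite('pics/t2.png',read_camera('top')[:,:,::-1])
p=o['tool_pos']; R=Ro.from_euler('xyz',o['tool_rot']).as_matrix(); r=p+R@[.0303,0,-.043]; print(r,proj('scene',r),proj('top',r))
for n in('scene','top'):
    im=cv2.imread(f'pics/{n[0]}2.png')[:,:,::-1]; c=proj(n,r)[0].astype(int); m=redmask(im); k=np.zeros_like(m); k[c[1]-25:c[1]+25,c[0]-25:c[0]+25]=m[c[1]-25:c[1]+25,c[0]-25:c[0]+25]
    print(n,k.sum(),np.argwhere(k).mean(0)[::-1], proj(n,p+R@[0,0,-.043]))
```

```text
[ 0.43429222 -0.02773006  0.19960806] [ 3.13219482 -0.76461422  0.0319857 ] 0.02943271577121824 19.937519431114197 [-0.58715311 -0.21469373  2.40927985  0.99961585  0.4875092   0.15573625]
[ 0.42638351 -0.0275788   0.25161305] [[300.86970582 167.68504229]] [[327.65478463 200.1392303 ]]
scene 22 [296.5        168.13636364] [[295.50537311 168.52071549]]
top 109 [327.06422018 211.56880734] [[327.77036362 210.35490175]]
```

>>> {"op": "step_arm", "data": {"commands": [[0.2,3,0,0,0,0,0],[0.2,6,0,-1,0,0,0],[0.2,9,0,-3,0,0,0],[0.2,11.2,0,-4.9,0,0,0],[0.2,11.2,0,-4.9,0,0,0]]}}

```text
time: 25.85
tool_pos: [0.5477, -0.0302, 0.1493]
tool_rot: [-3.14, -0.764, 0.031]
contact_force: [-0.4, -0.4, 0.8]
opening: 0.0296
grip_force: 19.9
```

>>> {"op": "step_arm", "data": {"commands": [[0.2,0,0,0,0,0,0],[0.2,0,0,0,0,0,0],[0.2,0,0,0,0,0,0]]}}

```text
time: 26.1
tool_pos: [0.5446, -0.0308, 0.151]
tool_rot: [3.142, -0.765, 0.03]
contact_force: [0.7, -0.1, 0.7]
opening: 0.0298
grip_force: 19.9
```

Run:
```python
from h import *
o=observe(); p=o['tool_pos']; print(p,o['tool_rot'],o['opening'],o['grip_force'])
R=Ro.from_euler('xyz',o['tool_rot']).as_matrix(); r=p+R@[.0303,0,-.043]; print(r)
tip=np.array([.564,-.0312,.174]); print('ring in rack peg frame: lateral y',r[1]-tip[1],' perp up', (r-tip)@[.707,0,.707],' out',(r-tip)@[-.707,0,.707])
out=[]
for n in('scene','top'):
    im=read_camera(n); c=proj(n,r)[0].astype(int); m=redmask(im); k=np.zeros_like(m); k[c[1]-25:c[1]+25,c[0]-25:c[0]+25]=m[c[1]-25:c[1]+25,c[0]-25:c[0]+25]
    print(n,k.sum(),np.argwhere(k).mean(0)[::-1], proj(n,p+R@[0,0,-.043]))
    x0,y0=c-[25,27]; I=crop(im,x0,y0,50,60,8)
    for P,col in((r,(0,255,0)),(tip,(255,255,0))): cv2.drawMarker(I,tuple(int(v) for v in (proj(n,P)[0]-(x0,y0)+.5)*8),col,0,12,1)
    out.append(I)
cv2.imwrite('pics/f1.png',np.hstack(out))
```

```text
[ 0.5446229  -0.03078216  0.1509507 ] [ 3.14151152 -0.76521101  0.03014183] 0.029802830677880626 19.937766194343567
[ 0.53669422 -0.03101772  0.20295234]
ring in rack peg frame: lateral y 0.00018227520145521273  perp up 0.0011641224253628702  out 0.03977449289804401
scene 82 [338.59756098 189.58536585] [[322.76241891 201.57692194]]
top 72 [329.47222222 169.76388889] [[329.77117984 171.37066532]]
```

View pics/f1.png

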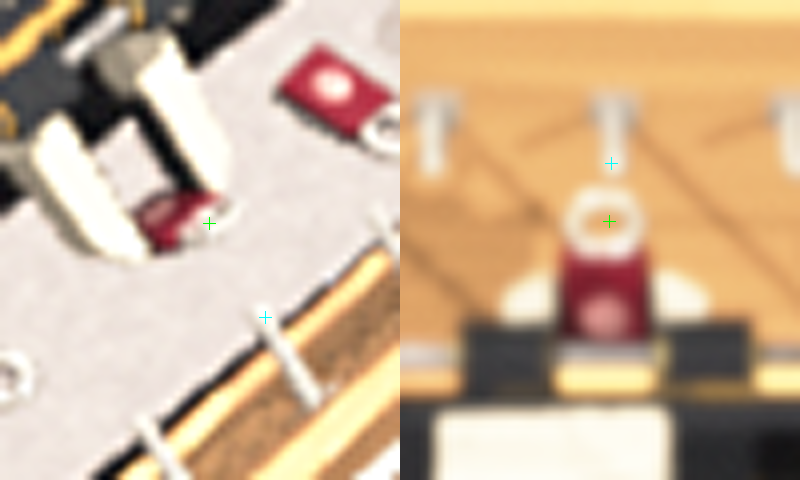

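The ring is in line with peg 4: ring at top (329,172), peg tip just above it, both within about 2 mm. I apply a small correction and slide on.

>>> {"op": "step_arm", "data": {"commands": [[0.2,-0.15,-0.15,-0.15,0,0,0],[0.2,0.85,-0.15,-1.15,0,0,0],[0.2,1.85,-0.15,-2.15,0,0,0],[0.2,2.35,-0.15,-2.65,0,0,0],[0.2,2.35,-0.15,-2.65,0,0,0]]}}

```text
time: 26.62
tool_pos: [0.5677, -0.0337, 0.1233]
tool_rot: [-3.141, -0.765, 0.028]
contact_force: [-0.3, 0.4, 0.0]
opening: 0.03
grip_force: 19.9
```

>>> {"op": "step_arm", "data": {"commands": [[0.2,0.4,0,-0.4,0,0,0],[0.2,0.8,0,-0.8,0,0,0],[0.2,1.1,0,-1.1,0,0,0],[0.2,1.1,0,-1.1,0,0,0]]}}

```text
time: 26.95
tool_pos: [0.5784, -0.0336, 0.113]
tool_rot: [-3.141, -0.766, 0.029]
contact_force: [0.4, 0.5, 0.3]
opening: 0.0294
grip_force: 19.9
```

```bash
cat > chk.py <<'E'
from h import *
import sys
o=observe(); p=o['tool_pos']; R=Ro.from_euler('xyz',o['tool_rot']).as_matrix(); r=p+R@[.0303,0,-.043]
print(p,o['tool_rot'],round(o['opening'],4),round(o['grip_force'],1),o['contact_force'].round(1),o['torque'].round(2)); print('ring',r)
tip=np.array(eval(sys.argv[1])); print('y',r[1]-tip[1],'perp',(r-tip)@[.707,0,.707],'out',(r-tip)@[-.707,0,.707])
for n in('scene','top'):
    im=read_camera(n); c=proj(n,r)[0].astype(int); m=redmask(im); k=np.zeros_like(m); k[c[1]-25:c[1]+25,c[0]-25:c[0]+25]=m[c[1]-25:c[1]+25,c[0]-25:c[0]+25]
    print(n,k.sum(),np.argwhere(k).mean(0)[::-1].round(1), proj(n,p+R@[0,0,-.043]).round(1),'ring',c)
E
python3 chk.py [.5615,-.0325,.174]
```

```text
[ 0.57842397 -0.03358813  0.11303217] [-3.14137884 -0.7661844   0.02877295] 0.0294 19.9 [0.4 0.5 0.3] [-0.01  0.47 -0.04]
ring [ 0.57044475 -0.03382698  0.16502606]
y -0.0013269773547139527 perp -2.0636473767714455e-05 out -0.01266851161064198
scene 19 [331.2 217.3] [[330.6 216.8]] ring [336 216]
top 66 [330.4 160.4] [[330.9 162.4]] ring [330 152]
```

Ring is past the tip with no contact force. I continue, then release slightly and back out.

>>> {"op": "step_arm", "data": {"commands": [[0.2,0.4,0.1,-0.4,0,0,0],[0.2,0.8,0.1,-0.8,0,0,0],[0.2,1,0.1,-1,0,0,0],[0.2,1,0.1,-1,0,0,0]]}}

```text
time: 27.38
tool_pos: [0.5884, -0.0325, 0.1028]
tool_rot: [-3.141, -0.766, 0.029]
contact_force: [0.2, 0.3, -0.2]
opening: 0.0294
grip_force: 19.9
```

>>> {"op": "step_arm", "data": {"commands": [[0.4,0,0,0,0,0,0],[0.4,0,0,0,0,0,0],[0.4,0,0,0,0,0,0],[0.4,0,0,0,0,0,0]]}}

```text
time: 27.72
tool_pos: [0.5884, -0.0325, 0.103]
tool_rot: [3.142, -0.766, 0.029]
contact_force: [0.2, -0.1, -0.7]
opening: 0.0367
grip_force: 0.0
```

>>> {"op": "step_arm", "data": {"commands": [[0.41,-1,0,1,0,0,0],[0.41,-2.5,0,2.5,0,0,0],[0.41,-5,0,5,0,0,0],[0.41,-7,0,7,0,0,0],[0.41,-7,0,7,0,0,0]]}}

```text
time: 28.13
tool_pos: [0.5175, -0.0325, 0.1735]
tool_rot: [3.141, -0.766, 0.029]
contact_force: [0.3, 0.5, 0.2]
opening: 0.0378
grip_force: 0.0
```

```bash
cat > reds.py <<'E'
from h import *
for n in('top','scene'):
    im=read_camera(n); m=redmask(im); h=cv2.cvtColor(im,cv2.COLOR_RGB2HSV)
    nn,l,s,c=cv2.connectedComponentsWithStats(m)
    for i in range(1,nn):
        if s[i,4]>12 and 225<c[i,0]<430 and 120<c[i,1]<290: print(n,c[i].round(1),s[i])
print(observe()['tool_pos'],observe()['tool_rot'],observe()['time'])
E
python3 reds.py
python3 - <<'E'
from h import *
o=cv2.imread('pics/top0.png')
print(proj('top',[[.588,-.032,.13],[.588,.028,.13],[.575,-.032,.11]]),proj('scene',[[.588,-.032,.13],[.575,-.032,.11]]))
E
```

```text
top [265.4 157.7] [259 152  12  11  65]
top [330.3 157.8] [325 152  11  11  65]
top [263.3 212. ] [259 206   9  13  82]
scene [344.4 185.2] [338 180  14  11  61]
scene [374.2 190.2] [370 185  10  10  32]
scene [293.4 220.5] [287 217  13   8  74]
scene [333.6 227.6] [331 225   7   6  22]
[ 0.51775785 -0.03259813  0.17456628] [ 3.13839364 -0.76843799  0.03169922] 28.2333
[[330.21828726 149.74733259]
 [308.31125172 149.39000693]
 [330.09244916 156.25517279]] [[341.18249944 227.10388093]
 [337.56629015 228.20663391]]
```

B hangs on peg 4: its slab shows at top (330,158), the same row as the stock fob at (265,158). Next is fob C.

>>> {"op": "step_arm", "data": {"commands": [[0.6,-2,0,2,0,0.1,0],[0.6,-4,2,4,0,0.2,0],[0.6,-6,5,4,0,0.3,0],[0.6,-8,8,4,0,0.4,0],[0.6,-8.7,9.5,4,0,0.4,0]]}}

```text
time: 28.65
tool_pos: [0.481, 0.0294, 0.1992]
tool_rot: [-3.075, -0.596, 0.042]
contact_force: [0.5, 1.2, -0.6]
opening: 0.0544
grip_force: 0.0
```

>>> {"op": "step_arm", "data": {"commands": [[0.6,0,2,-2,0,0.12,0],[0.6,0,4,-5,0,0.24,0],[0.6,0,7,-8,0,0.365,0],[0.6,0,9.9,-11,0,0.365,0],[0.6,0,9.9,-13,0,0.365,0]]}}

```text
time: 29.07
tool_pos: [0.4827, 0.1329, 0.0672]
tool_rot: [-3.057, -0.231, 0.041]
contact_force: [-0.5, -0.3, -0.6]
opening: 0.0552
grip_force: 0.0
```

>>> {"op": "step_arm", "data": {"commands": [[0.6,0,0,-3,0,0,0],[0.6,0,0,-6,0,0,0],[0.6,0,0,-8,0,0,0.02],[0.6,0,0,-8,0,0,0.02],[0.6,0,0,-8,0,0,0.02]]}}

```text
time: 29.48
tool_pos: [0.4801, 0.1285, -0.012]
tool_rot: [-3.059, -0.229, 0.056]
contact_force: [0.6, -0.1, 0.2]
opening: 0.0548
grip_force: 0.0
```

```bash
cat > go.py <<'E'
from h import *
import sys
# args: target pos, roll pitch yaw
t=np.array(eval(sys.argv[1])); e=eval(sys.argv[2]); o=observe()
R=Ro.from_euler('xyz',o['tool_rot']); T=Ro.from_euler('xyz',e)
print('d cm',((t-o['tool_pos'])*100).round(2),'rotvec',(T*R.inv()).as_rotvec().round(3),'pos',o['tool_pos'].round(4),o['tool_rot'].round(3),'q',o['qpos'].round(2))
E
python3 go.py [.4307,.1613,0] [3.1416,0,.05]
```

```text
d cm [-4.94  3.28  1.2 ] rotvec [-0.094  0.224 -0.016] pos [ 0.4801  0.1285 -0.012 ] [-3.059 -0.229  0.056] q [0.04 0.47 2.07 0.23 0.38 1.35]
```

>>> {"op": "step_arm", "data": {"commands": [[0.6,0,0,2,0,0,0],[0.6,0,0,5,0,0,0],[0.6,0,0,7,0,0,0],[0.6,0,0,7,0,0,0]]}}

```text
time: 29.82
tool_pos: [0.4849, 0.1285, 0.0652]
tool_rot: [-3.06, -0.243, 0.057]
contact_force: [1.3, 0.5, 0.9]
opening: 0.0552
grip_force: 0.0
```

>>> {"op": "step_arm", "data": {"commands": [[0.6,-1.5,1,0,-0.03,0.08,0],[0.6,-3,2,0,-0.06,0.16,-0.01],[0.6,-4.9,3.3,0,-0.09,0.23,-0.016],[0.6,-4.9,3.3,0,-0.09,0.23,-0.016],[0.6,-4.9,3.3,0,-0.09,0.23,-0.016]]}}

```text
time: 30.23
tool_pos: [0.4325, 0.162, 0.0597]
tool_rot: [-3.137, -0.0, 0.053]
contact_force: [0.7, 0.4, -0.7]
opening: 0.0546
grip_force: 0.0
```

>>> {"op": "step_arm", "data": {"commands": [[0.6,0,0,0,0,0,0],[0.6,0,0,0,0,0,0]]}}

```text
time: 30.4
tool_pos: [0.4319, 0.1604, 0.0594]
tool_rot: [-3.138, 0.001, 0.049]
contact_force: [0.2, -0.3, 0.9]
opening: 0.0549
grip_force: 0.0
```

```bash
python3 go.py [.4307,.1613,-.015] [3.1416,0,.05]; python3 reds.py | grep "26[0-9]\.\|34[0-9]\."
```

```text
d cm [-0.12  0.09 -7.44] rotvec [-0.004 -0.001  0.001] pos [0.4319 0.1604 0.0594] [-3.138e+00  1.000e-03  4.900e-02] q [0.19 0.38 1.87 0.   0.89 1.7 ]
top [267.5 157.4] [264 152   7  12  43]
scene [344.4 185.2] [338 180  14  11  61]
```

>>> {"op": "step_arm", "data": {"commands": [[0.6,0,0.1,-3,0,0,0],[0.6,0,0.1,-6,0,0,0],[0.6,0,0.1,-8,0,0,0],[0.6,0,0.1,-9,0,0,0],[0.6,0,0.1,-9.5,0,0,0]]}}

```text
time: 30.92
tool_pos: [0.4308, 0.1611, -0.037]
tool_rot: [-3.139, 0.005, 0.049]
contact_force: [-10.4, -2.1, 52.7]
opening: 0.0551
grip_force: 28.2
```

>>> {"op": "step_arm", "data": {"commands": [[0.6,0,0,0,0,0,0],[0.2,0,0,0,0,0,0],[0.2,0,0,0,0,0,0],[0.2,0,0,0,0,0,0],[0.2,0,0,0,0,0,0]], "grip_force": 20}}

```text
time: 31.33
tool_pos: [0.4323, 0.1619, -0.0352]
tool_rot: [-3.138, 0.001, 0.05]
contact_force: [0.3, 0.2, -0.5]
opening: 0.0332
grip_force: 0.2
```

>>> {"op": "step_arm", "data": {"commands": [[0.2,0,0,0,0,0,0],[0.2,0,0,0,0,0,0],[0.2,0,0,0,0,0,0],[0.2,0,0,0,0,0,0]], "grip_force": 20}}

```text
time: 31.67
tool_pos: [0.4322, 0.1619, -0.0353]
tool_rot: [-3.139, 0.001, 0.05]
contact_force: [0.5, -0.5, 5.6]
opening: 0.0297
grip_force: 20.0
```

>>> {"op": "step_arm", "data": {"commands": [[0.2,0,0,2,0,0,0],[0.2,0,0,6,0,0,0],[0.2,0,0,10,0,0,0],[0.2,0,0,14,0,0,0],[0.2,0,0,18,0,0,0]]}}

```text
time: 32.08
tool_pos: [0.4311, 0.1619, 0.146]
tool_rot: [-3.138, 0.003, 0.05]
contact_force: [1.8, -0.1, -0.2]
opening: 0.0298
grip_force: 20.0
```

>>> {"op": "step_arm", "data": {"commands": [[0.2,0,-3,2,0,0,-0.02],[0.2,0,-6,4,0,0,-0.02],[0.2,0,-9,5.5,0,0,-0.02],[0.2,0,-12,5.5,0,0,-0.02],[0.2,0,-13.4,5.5,0,0,-0.02]]}}

```text
time: 32.5
tool_pos: [0.4321, 0.0254, 0.2002]
tool_rot: [-3.14, -0.0, 0.029]
contact_force: [0.3, 0.0, -1.0]
opening: 0.0292
grip_force: 20.0
```

>>> {"op": "step_arm", "data": {"commands": [[0.2,0,0,0,0,-0.12,0],[0.2,0,0,0,0,-0.24,0],[0.2,0,0,0,0,-0.36,0],[0.2,0,0,0,0,-0.4,0],[0.2,0,0,0,0,-0.4,0]]}}

```text
time: 32.92
tool_pos: [0.4289, 0.0283, 0.1982]
tool_rot: [3.133, -0.397, 0.032]
contact_force: [0.4, -0.1, -0.5]
opening: 0.0296
grip_force: 20.0
```

>>> {"op": "step_arm", "data": {"commands": [[0.2,1,0,0,0,-0.1,0],[0.2,2,0,0,0,-0.2,0],[0.2,3,0,0,0,-0.3,0],[0.2,4,0,0,0,-0.37,0],[0.2,4,0,0,0,-0.37,0]]}}

```text
time: 33.33
tool_pos: [0.4695, 0.0234, 0.2052]
tool_rot: [3.127, -0.762, 0.042]
contact_force: [0.4, 0.6, -0.2]
opening: 0.0294
grip_force: 20.0
```

```bash
python3 go.py [.544,.0275,.151] [3.1416,-.766,.03]; python3 chk.py [.560,.0270,.1745]
```

```text
d cm [ 7.45  0.41 -5.42] rotvec [ 0.011 -0.004 -0.002] pos [0.4695 0.0234 0.2052] [ 3.127 -0.762  0.042] q [-0.27 -0.14  2.34  0.78  0.28  0.59]
[0.46945534 0.02341936 0.20515693] [ 3.12705732 -0.76160509  0.04213928] 0.0294 20.0 [ 0.4  0.6 -0.2] [0.01 0.46 0.02]
ring [0.46169441 0.02371768 0.25718355]
y -0.003282322409935687 perp -0.011044784694579531 out 0.1279593212398314
scene 23 [318.8 163.7] [[317.2 164. ]] ring [323 163]
top 110 [309.  190.5] [[307.3 195.5]] ring [306 185]
```

>>> {"op": "step_arm", "data": {"commands": [[0.2,2,0,0,0,0,0],[0.2,4,0,-1,0,0,0],[0.2,6,0,-3,0,0,0],[0.2,7.2,0,-4.9,0,0,0],[0.2,7.2,0,-4.9,0,0,0]]}}

```text
time: 33.85
tool_pos: [0.5327, 0.0083, 0.1697]
tool_rot: [-3.11, -0.762, 0.043]
contact_force: [0.0, 0.3, -0.5]
opening: 0.0296
grip_force: 20.0
```

>>> {"op": "step_arm", "data": {"commands": [[0.2,0,0,0,0,0,0],[0.2,0,0,0,0,0,0],[0.2,0,0,0,0,0,0]]}}

```text
time: 34.1
tool_pos: [0.5309, 0.0085, 0.1701]
tool_rot: [-3.111, -0.761, 0.042]
contact_force: [-0.7, -0.2, -0.4]
opening: 0.03
grip_force: 20.0
```

```bash
python3 go.py [.544,.0275,.151] [3.1416,-.766,.03]; python3 chk.py [.560,.0270,.1745]
```

```text
d cm [ 1.31  1.9  -1.91] rotvec [-0.022 -0.005 -0.033] pos [0.5309 0.0085 0.1701] [-3.111 -0.761  0.042] q [-0.32  0.07  2.27  1.31  0.28  0.01]
[0.53090717 0.00853185 0.17006987] [-3.11118798 -0.76130489  0.04220617] 0.03 20.0 [-0.7 -0.2 -0.4] [ 0.02  0.42 -0.01]
ring [0.52325392 0.00690028 0.22208771]
y -0.020099723148420588 perp 0.007665027186938476 out 0.05962399087101881
scene 21 [330.5 186. ] [[328.7 187.1]] ring [334 186]
top 136 [321.9 165.7] [[315.  174.5]] ring [314 164]
```

Joint 5 is at its lower limit here, because the forearm is aligned with the tool. I'll use a shallower 24° pitch; the ring still clears the peg.

>>> {"op": "step_arm", "data": {"commands": [[0.2,-1,0,1,0,0.05,0],[0.2,-2,0,2,0,0.1,0],[0.2,-3,0,3,0,0.2,0],[0.2,-4,0,4,0,0.3,0],[0.2,-4,0,4,0,0.35,0]]}}

```text
time: 34.62
tool_pos: [0.4939, 0.0137, 0.2073]
tool_rot: [-3.076, -0.54, 0.046]
contact_force: [0.4, 1.0, -0.9]
opening: 0.0299
grip_force: 20.0
```

>>> {"op": "step_arm", "data": {"commands": [[0.2,0,0,0,0,0,0],[0.2,0,0,0,0,0,0],[0.2,0,0,0,0,0,0],[0.2,0,0,0,0,0,0],[0.2,0,0,0,0,0,0]]}}

```text
time: 35.03
tool_pos: [0.4956, 0.015, 0.2057]
tool_rot: [-3.072, -0.544, 0.047]
contact_force: [-0.0, 0.5, -0.2]
opening: 0.0299
grip_force: 20.0
```

```bash
python3 - <<'E'
from h import *
R=Ro.from_euler('xyz',[np.pi,-.42,.03]).as_matrix()
tip=np.array([.560,.027,.1745]); u=np.array([-.7071,0,.7071])
for d in(.04,.012,-.022): print(d,tip+u*d-R@[.0295,0,-.043])
o=observe(); print(o['tool_pos'],o['tool_rot'],o['qpos'].round(2))
E
python3 go.py [.50,.0275,.19] [3.1416,-.42,.03]
```

```text
0.04 [0.52231781 0.02671797 0.15149224]
0.012 [0.54211661 0.02671797 0.13169344]
-0.022 [0.56615801 0.02671797 0.10765204]
[0.49561084 0.01495552 0.20572836] [-3.07168449 -0.5438114   0.04697796] [-0.31 -0.02  2.08  0.42  0.64  0.91]
d cm [ 0.44  1.25 -1.57] rotvec [-0.067  0.121 -0.049] pos [0.4956 0.015  0.2057] [-3.072 -0.544  0.047] q [-0.31 -0.02  2.08  0.42  0.64  0.91]
```

>>> {"op": "step_arm", "data": {"commands": [[0.2,0.2,0.6,-0.5,-0.033,0.06,-0.025],[0.2,0.4,1.25,-1,-0.067,0.121,-0.049],[0.2,0.4,1.25,-1,-0.067,0.121,-0.049],[0.2,0.4,1.25,-1,-0.067,0.121,-0.049]]}}

```text
time: 35.37
tool_pos: [0.5007, 0.0282, 0.1962]
tool_rot: [3.14, -0.42, 0.033]
contact_force: [0.1, 0.1, -0.0]
opening: 0.0295
grip_force: 20.0
```

>>> {"op": "step_arm", "data": {"commands": [[0.2,0,0,0,0,0,0],[0.2,0,0,0,0,0,0],[0.2,0,0,0,0,0,0]]}}

```text
time: 35.62
tool_pos: [0.4998, 0.0267, 0.1965]
tool_rot: [3.141, -0.421, 0.03]
contact_force: [0.3, -0.1, -0.3]
opening: 0.0293
grip_force: 20.0
```

```bash
python3 go.py [.5223,.0267,.1515] [3.1416,-.42,.03]; python3 chk.py [.560,.0270,.1745]
```

```text
d cm [ 2.25  0.   -4.5 ] rotvec [ 0.001  0.001 -0.   ] pos [0.4998 0.0267 0.1965] [ 3.141 -0.421  0.03 ] q [-0.15  0.05  1.97  0.11  0.71  1.32]
[0.49975287 0.02669914 0.19648548] [ 3.1405741  -0.42079716  0.03041989] 0.0293 20.0 [ 0.3 -0.1 -0.3] [-0.01  0.33  0.05]
ring [0.50983863 0.02704986 0.24811148]
y 4.986044683151156e-05 perp 0.016579227420007926 out 0.08750741095361331
scene 43 [331.4 171.2] [[328.9 171.5]] ring [336 173]
top 34 [326.3 158.2] [[306.4 178.8]] ring [306 166]
```

>>> {"op": "step_arm", "data": {"commands": [[0.2,0.7,0,-1.5,0,0,0],[0.2,1.5,0,-3,0,0,0],[0.2,2.25,0,-4.5,0,0,0],[0.2,2.25,0,-4.5,0,0,0],[0.2,2.25,0,-4.5,0,0,0]]}}

```text
time: 36.13
tool_pos: [0.5222, 0.0267, 0.1513]
tool_rot: [3.14, -0.419, 0.03]
contact_force: [0.1, 0.1, -0.6]
opening: 0.0294
grip_force: 20.0
```

```bash
python3 chk.py [.560,.0270,.1745]; python3 reds.py
python3 - <<'E'
from h import *
# ring (bright, low-sat) around predicted ring in top view over wood
o=observe(); R=Ro.from_euler('xyz',o['tool_rot']).as_matrix(); r=o['tool_pos']+R@[.0295,0,-.043]
im=read_camera('top'); h=cv2.cvtColor(im,cv2.COLOR_RGB2HSV); c=proj('top',r)[0]; print(c, proj('top',[.560,.027,.1745]))
x,y=c.astype(int); m=(h[...,1]<70)&(h[...,2]>120)
for j in range(y-14,y+12): print(j,''.join('#' if m[j,i] else '.' for i in range(x-20,x+21)))
E
```

```text
[0.52220193 0.02672527 0.15130316] [ 3.140351   -0.41928305  0.03047299] 0.0294 20.0 [ 0.1  0.1 -0.6] [-0.01  0.29 -0.03]
ring [0.5323655  0.02708849 0.20291382]
y 8.84929686728736e-05 perp 0.0005509796266026848 out 0.0396261645402052
scene 35 [336.8 186. ] [[334.4 186. ]] ring [341 188]
top 35 [327.3 158. ] [[307.3 174. ]] ring [307 162]
top [266.1 158. ] [260 152  11  11  59]
top [330.4 157.9] [325 152  11  11  64]
top [338.7 221.2] [334 214  11  14  68]
scene [337.3 185.6] [334 182   8   9  35]
scene [374.5 190.2] [370 185  10   9  26]
scene [293.4 220.7] [287 217  13   8  74]
scene [333.6 227.6] [331 225   7   6  22]
[0.52300723 0.02680538 0.1529713 ] [ 3.13956942 -0.42284775  0.03112119] 36.3333
[307.02040458 162.37549202] [[307.80216774 154.992548  ]]
148 ##.................#####...............##
149 #..................####................##
150 ...................####.................#
151 ....................###..................
152 ....................##...................
153 ....................##...................
154 ....................##...................
155 ......
[... 163 characters left out ...]
..........
159 ................#######..................
160 ................###..###.................
161 ...............##.....##.................
162 ...............##.....##.................
163 ...............##.....##.................
164 ...............###...###.................
165 ................##...###.................
166 ................##...##..................
167 .........................................
168 ...............##########...............#
169 .............#############.............##
170 ...........##############..............##
171 #########################................
172 ###############.#.#######................
173 ##############.......####................
```

The ring sits about 1.5 px (≈3.5 mm) to +y of the peg in top. I correct y by −3 mm and slide on.

>>> {"op": "step_arm", "data": {"commands": [[0.2,0.5,-0.3,-0.5,0,0,0],[0.2,1.5,-0.3,-1.5,0,0,0],[0.2,2.5,-0.3,-2.5,0,0,0],[0.2,2.5,-0.3,-2.5,0,0,0]]}}

```text
time: 36.72
tool_pos: [0.5485, 0.0236, 0.1255]
tool_rot: [3.14, -0.42, 0.031]
contact_force: [-0.4, 0.3, -0.3]
opening: 0.0294
grip_force: 20.0
```

>>> {"op": "step_arm", "data": {"commands": [[0.2,0.4,0,-0.4,0,0,0],[0.2,0.8,0,-0.8,0,0,0],[0.2,1.2,0,-1.2,0,0,0],[0.2,1.2,0,-1.2,0,0,0]]}}

```text
time: 37.05
tool_pos: [0.5601, 0.0239, 0.1144]
tool_rot: [3.14, -0.421, 0.031]
contact_force: [0.5, -0.5, 0.4]
opening: 0.0299
grip_force: 20.0
```

```bash
python3 chk.py [.560,.0255,.1745]
```

```text
[0.56008709 0.0238698  0.11437803] [ 3.13987515 -0.42079077  0.03107862] 0.0299 20.0 [ 0.5 -0.5  0.4] [0.05 0.29 0.  ]
ring [0.57017202 0.02425722 0.16600394]
y -0.0012427804342687067 perp 0.001184903146821656 out -0.013198336891597865
scene 64 [347.7 206.8] [[342.9 201.7]] ring [350 204]
top 13 [327.4 154.1] [[309.3 163.4]] ring [309 152]
```

>>> {"op": "step_arm", "data": {"commands": [[0.2,0.4,0.1,-0.4,0,0,0],[0.2,0.7,0.1,-0.7,0,0,0],[0.2,0.7,0.1,-0.7,0,0,0],[0.2,0.7,0.1,-0.7,0,0,0]]}}

```text
time: 37.48
tool_pos: [0.5667, 0.025, 0.1076]
tool_rot: [3.14, -0.421, 0.031]
contact_force: [0.1, -0.2, 0.9]
opening: 0.0296
grip_force: 20.0
```

>>> {"op": "step_arm", "data": {"commands": [[0.4,0,0,0,0,0,0],[0.4,0,0,0,0,0,0],[0.4,0,0,0,0,0,0],[0.41,0,0,0,0,0,0]]}}

```text
time: 37.82
tool_pos: [0.5668, 0.0249, 0.108]
tool_rot: [3.14, -0.421, 0.031]
contact_force: [0.4, -0.2, -0.4]
opening: 0.0375
grip_force: 0.0
```

>>> {"op": "step_arm", "data": {"commands": [[0.41,-0.6,0,1,0,0,0],[0.41,-1.5,0,2.5,0,0,0],[0.41,-3.5,0,5,0,0,0],[0.41,-5.5,0,7,0,0,0],[0.41,-5.5,0,7,0,0,0]]}}

```text
time: 38.23
tool_pos: [0.5111, 0.025, 0.1815]
tool_rot: [3.139, -0.426, 0.032]
contact_force: [0.8, 0.4, -0.4]
opening: 0.0379
grip_force: 0.0
```

```bash
python3 reds.py
```

```text
top [265.9 158. ] [260 152  11  11  59]
top [308.6 158. ] [303 152  11  11  65]
top [330.3 158. ] [325 152  11  11  63]
top [340.4 222.3] [336 216   9  12  43]
scene [374.6 190. ] [370 185  10   9  27]
scene [347.9 214.8] [345 212   7   6  19]
scene [293.6 220.6] [287 217  13   8  74]
scene [333.6 227.6] [331 225   7   6  22]
[0.51216246 0.02480815 0.17890999] [ 3.13929478 -0.42383035  0.03115268] 38.3333
```

C hangs on peg 3 (top (309,158)). I move aside to get a clear view of fob A.

>>> {"op": "step_arm", "data": {"commands": [[0.6,-2,2,1,0,0.1,0],[0.6,-4,5,2,0,0.2,0],[0.6,-6,8,3,0,0.3,0],[0.6,-7,11,3,0,0.42,0],[0.6,-7,13,3,0,0.42,0]]}}

```text
time: 38.75
tool_pos: [0.4431, 0.1572, 0.207]
tool_rot: [-3.131, 0.005, 0.029]
contact_force: [0.5, -0.3, 0.2]
opening: 0.0549
grip_force: 0.0
```

>>> {"op": "step_arm", "data": {"commands": [[0.6,0,1,0,0,0,0],[0.6,0,2,0,0,0,0],[0.6,0,2,0,0,0,0]]}}

```text
time: 39.0
tool_pos: [0.4415, 0.1759, 0.2068]
tool_rot: [-3.131, -0.0, 0.03]
contact_force: [-0.4, -0.2, -0.3]
opening: 0.0549
grip_force: 0.0
```

```bash
python3 - <<'E'
from h import *
_,o=fobs('top',(300,190,415,250),.010); print(o); t=o[0][:2]
_,o2=fobs('scene',(275,205,320,250),.010); print(o2); s=o2[0][:2]
print('centre',tri(s,t))
# ring: bright ring search, print map of white (low sat, bright) around fob in top
im=read_camera('top'); x,y=int(t[0]),int(t[1]); g=cv2.cvtColor(im,cv2.COLOR_RGB2GRAY)
print(x-16,y-16); print(g[y-16:y+14:1,x-16:x+14:1])
E
python3 go.py [.43,-.06,.1] [3.1416,0,.6]
```

```text
[(337.6488413547237, 220.56862745098036, array([409.5, -56.9]), array([37.2, 24.8]), 46)]
[(293.2881720430107, 220.3569892473118, array([412.8, -60.5]), array([38.6, 26.7]), 44)]
centre (array([ 0.41012301, -0.05727887,  0.00438299]), [np.float64(0.00021683854406525236), np.float64(0.00021683854406527836)])
321 204
[[233 232 232 232 233 235 236 237 236 234 234 235 234 231 230 230 231 232
  232 234 237 237 236 236 235 235 234 233 233 235]
 [234 233 232 232 233 234 234 236 236 235 234 235 234 231 230 229 231 232
  233 234 236 237 235 235 236 237 235 235 235 236]
 [235 234 232 233 234 234 234 235 236 234 234 235 234 232 231 230 233 234
  233 234 235 236 235 233 233 235 236 236 236 237]
 [236 235 234 235 235 233 232 233 233 234 235 234 233 232 232 231 232 234
  234 234 235 236 234 232 231 232 234 235 235 236]
 [235 235 234 234 234 232 231 234 235 236 238 238 234 232 232 232 233 234
  235 236 236 237 236 233 231 231 232 232 234 236]
 [234 234 234 234 232 231 233 241 241 238 239 241 235 229 230 231 232 234
  235 236 237 239 237 234 232 231 231 231 232 235]
 [234 233 233 233 232 231 237 243
[... 2421 characters left out ...]
 116 127 137 140 143 142 141 143 144 140 140]
 [137 138 138 140 139 139 141 141 139 141 139 139 138 140 141 140 136 134
  132 134 137 138 140 143 142 141 141 140 140 141]
 [142 144 144 140 138 140 142 140 141 139 138 136 136 139 138 140 137 138
  138 139 139 142 143 143 141 138 138 137 138 138]
 [141 141 140 133 128 128 130 131 131 129 127 128 126 129 131 133 134 133
  138 142 144 141 143 141 140 136 135 136 136 136]
 [110 109 107 100  93  93  97  97  99  96  97  97  98 104 109 112 113 114
  122 136 137 136 134 131 127 124 125 126 126 126]]
d cm [ -1.16 -23.41 -10.77] rotvec [-0.01  -0.002  0.572] pos [0.4416 0.1741 0.2077] [-3.131e+00 -1.000e-03  2.800e-02] q [0.21 0.23 1.62 0.01 1.29 1.75]
```

>>> {"op": "step_arm", "data": {"commands": [[0.6,-0.5,-3,0,0,0,0.1],[0.6,-1,-6,0,0,0,0.2],[0.6,-1.6,-9,0,0,0,0.3],[0.6,-1.6,-11.5,0,0,0,0.375],[0.6,-1.6,-11.5,0,0,0,0.375]]}}

```text
time: 39.57
tool_pos: [0.4254, 0.0556, 0.2082]
tool_rot: [-3.133, -0.001, 0.403]
contact_force: [0.8, -0.5, 0.7]
opening: 0.0551
grip_force: 0.0
```

>>> {"op": "step_arm", "data": {"commands": [[0.6,-0.5,-3,-2,0,0,0.1],[0.6,-1,-6,-5,0,0,0.2],[0.6,-1.5,-9,-8,0,0,0.3],[0.6,-1.5,-11.6,-11,0,0,0.375],[0.6,-1.5,-11.6,-14,0,0,0.375]]}}

```text
time: 39.98
tool_pos: [0.4111, -0.0602, 0.0672]
tool_rot: [-3.134, -0.002, 0.778]
contact_force: [1.0, -0.3, 0.5]
opening: 0.055
grip_force: 0.0
```

>>> {"op": "step_arm", "data": {"commands": [[0.6,0,0,0,0,0,0],[0.6,0,0,0,0,0,0],[0.6,0,0,0,0,0,0]]}}

```text
time: 40.23
tool_pos: [0.4116, -0.056, 0.0692]
tool_rot: [-3.132, -0.002, 0.778]
contact_force: [0.3, 0.4, 1.1]
opening: 0.0548
grip_force: 0.0
```

```bash
python3 go.py [.4101,-.0573,-.0355] [3.1416,0,.78]
```

```text
d cm [ -0.15  -0.13 -10.47] rotvec [-0.008 -0.005  0.002] pos [ 0.4116 -0.056   0.0692] [-3.132e+00 -2.000e-03  7.780e-01] q [-0.33  0.3   1.97  0.01  0.88  0.46]
```

>>> {"op": "step_arm", "data": {"commands": [[0.6,-0.15,-0.13,-3,-0.008,-0.005,0],[0.6,-0.15,-0.13,-6,-0.008,-0.005,0],[0.6,-0.15,-0.13,-8.5,-0.008,-0.005,0],[0.6,-0.15,-0.13,-9.5,-0.008,-0.005,0],[0.6,-0.15,-0.13,-9.5,-0.008,-0.005,0]]}}

```text
time: 40.65
tool_pos: [0.4095, -0.0567, -0.0272]
tool_rot: [-3.139, 0.001, 0.779]
contact_force: [-0.2, -0.2, 0.3]
opening: 0.0554
grip_force: 0.0
```

>>> {"op": "step_arm", "data": {"commands": [[0.6,0,0,-0.4,0,0,0],[0.6,0,0,-0.8,0,0,0],[0.6,0,0,-0.95,0,0,0],[0.6,0,0,-0.95,0,0,0]]}}

```text
time: 40.98
tool_pos: [0.4099, -0.0574, -0.036]
tool_rot: [-3.141, 0.0, 0.779]
contact_force: [0.5, -0.2, -0.1]
opening: 0.0548
grip_force: 0.0
```

>>> {"op": "step_arm", "data": {"commands": [[0.2,0,0,0,0,0,0],[0.2,0,0,0,0,0,0],[0.2,0,0,0,0,0,0],[0.2,0,0,0,0,0,0],[0.2,0,0,0,0,0,0]], "grip_force": 20}}

```text
time: 41.4
tool_pos: [0.4095, -0.0575, -0.0365]
tool_rot: [-3.14, 0.001, 0.778]
contact_force: [-0.1, -0.3, 1.2]
opening: 0.0301
grip_force: 19.9
```

>>> {"op": "step_arm", "data": {"commands": [[0.2,0,0,0,0,0,0],[0.2,0,0,0,0,0,0],[0.2,0,0,0,0,0,0]], "grip_force": 20}}

```text
time: 41.65
tool_pos: [0.4095, -0.0575, -0.0365]
tool_rot: [-3.14, 0.001, 0.778]
contact_force: [-0.1, 0.2, 2.7]
opening: 0.0298
grip_force: 19.9
```

>>> {"op": "step_arm", "data": {"commands": [[0.2,0,0,2,0,0,0],[0.2,0,0,6,0,0,0],[0.2,0,0,10,0,0,0],[0.2,0,0,14,0,0,-0.1],[0.2,0,0,18,0,0,-0.15]]}}

```text
time: 42.07
tool_pos: [0.4084, -0.0571, 0.1451]
tool_rot: [-3.139, 0.001, 0.624]
contact_force: [0.5, -0.6, -0.9]
opening: 0.0298
grip_force: 19.9
```

>>> {"op": "step_arm", "data": {"commands": [[0.2,0.5,-1,2,0,0,-0.12],[0.2,1,-2,4,0,0,-0.24],[0.2,1.5,-3,5.5,0,0,-0.36],[0.2,2.3,-3.5,5.5,0,0,-0.48],[0.2,2.3,-3.5,5.5,0,0,-0.6]]}}

```text
time: 42.48
tool_pos: [0.4336, -0.0935, 0.1991]
tool_rot: [-3.141, -0.002, 0.022]
contact_force: [-1.1, 0.2, -0.6]
opening: 0.0298
grip_force: 19.9
```

>>> {"op": "step_arm", "data": {"commands": [[0.2,0,0,0,0,-0.12,0],[0.2,0,0,0,0,-0.24,0],[0.2,0,0,0,0,-0.36,0],[0.2,0,0,0,0,-0.4,0],[0.2,0,0,0,0,-0.4,0]]}}

```text
time: 42.9
tool_pos: [0.4296, -0.0915, 0.1971]
tool_rot: [3.133, -0.398, 0.029]
contact_force: [-0.0, -0.4, -0.6]
opening: 0.0298
grip_force: 19.9
```

>>> {"op": "step_arm", "data": {"commands": [[0.2,0.5,0,0,0,-0.12,0],[0.2,1,0,0,0,-0.24,0],[0.2,1.5,0,0,0,-0.36,0],[0.2,2,0,0,0,-0.366,0],[0.2,2,0,0,0,-0.366,0]]}}

```text
time: 43.32
tool_pos: [0.4528, -0.0924, 0.1985]
tool_rot: [3.117, -0.767, 0.039]
contact_force: [-0.0, -0.4, -1.0]
opening: 0.0301
grip_force: 19.9
```

```bash
sed -i 's/.0303,0,-.043/.0315,0,-.044/' chk.py; python3 go.py [.545,-.0915,.150] [3.1416,-.766,.03]; python3 chk.py [.563,-.0920,.174]
```

```text
d cm [ 9.22  0.09 -4.85] rotvec [0.018 0.002 0.008] pos [ 0.4528 -0.0924  0.1985] [ 3.117 -0.767  0.039] q [-0.78 -0.12  2.35  1.07  0.59 -0.06]
[ 0.45281673 -0.09240635  0.19846996] [ 3.116682   -0.76701535  0.0394132 ] 0.0301 19.9 [-0.  -0.4 -1. ] [0.03 0.45 0.02]
ring [ 0.44493312 -0.09162043  0.25200015]
y 0.00037957251892190014 perp -0.028327182653266888 out 0.13861939086515399
scene 25 [284.2 184.4] [[283.3 185.3]] ring [288 184]
top 93 [353.4 204.2] [[353.9 203.5]] ring [354 193]
```

>>> {"op": "step_arm", "data": {"commands": [[0.2,3,0,0,0,0,0],[0.2,6,0,-1.5,0,0,0],[0.2,8,0,-3.5,0,0,0],[0.2,9.2,0.1,-4.85,0,0,0],[0.2,9.2,0.1,-4.85,0,0,0]]}}

```text
time: 43.83
tool_pos: [0.5465, -0.0899, 0.1477]
tool_rot: [3.121, -0.762, 0.039]
contact_force: [-1.0, 0.1, -0.6]
opening: 0.0297
grip_force: 19.9
```

>>> {"op": "step_arm", "data": {"commands": [[0.2,0,0,0,0,0,0],[0.2,0,0,0,0,0,0],[0.2,0,0,0,0,0,0]]}}

```text
time: 44.08
tool_pos: [0.5445, -0.0914, 0.1511]
tool_rot: [3.115, -0.766, 0.04]
contact_force: [0.2, -0.7, 0.3]
opening: 0.0299
grip_force: 19.9
```

```bash
python3 go.py [.545,-.0915,.150] [3.1416,-.766,.03]; python3 chk.py [.563,-.0920,.174]
python3 - <<'E'
from h import *
o=observe(); R=Ro.from_euler('xyz',o['tool_rot']).as_matrix(); r=o['tool_pos']+R@[.0315,0,-.044]
im=read_camera('top'); h=cv2.cvtColor(im,cv2.COLOR_RGB2HSV); c=proj('top',r)[0]; print(c)
x,y=c.astype(int); m=(h[...,1]<70)&(h[...,2]>120)
for j in range(y-20,y+10): print(j,''.join('#' if m[j,i] else '.' for i in range(x-20,x+21)))
E
```

```text
d cm [ 0.05 -0.01 -0.11] rotvec [0.019 0.001 0.008] pos [ 0.5445 -0.0914  0.1511] [ 3.115 -0.766  0.04 ] q [-0.55  0.16  2.25  1.46  0.38 -0.32]
[ 0.54447472 -0.09140255  0.1510731 ] [ 3.11526282 -0.76629674  0.04042302] 0.0299 19.9 [ 0.2 -0.7  0.3] [ 0.04  0.47 -0.03]
ring [ 0.53662734 -0.09056061  0.20460776]
y 0.0014393926630408976 perp 0.0029942165875763162 out 0.04028515717043744
scene 46 [320.9 220. ] [[307.5 214.2]] ring [313 213]
top 126 [343.9 165.3] [[352.7 171.8]] ring [352 161]
[353.00617254 161.50813513]
141 ...............................##........
142 ..............................######.....
143 ..............................#######....
144 ..............................#######....
145 ..............................#######....
146 #.................####...........###.....
147 #.................#####..................
148 ##................#####..................
149 ##................####...............####
150 ##.................###...............####
151 #..................###..............#####
152 ...................###..............#####
153 ...................###..............#####
154 ...................###..............#####
155 ....................##..............#####
156 ...................................######
157 ..................................#######
158 ..................####............#######
159 ................#######..........########
160 ................########.........########
161 ...............###....##.........########
162 ...............##......#.........########
163 ...............##.....##..........#######
164 ................##...###..........#.#####
165 .................######.............#####
166 ..................####..............#####
167 ....................................#####
168 ....................................#####
169 ..........###.............####....#######
170 ........######............#####...#######
```

The ring is about 1 px to +y of peg 5, so I correct by −2 mm and insert.

>>> {"op": "step_arm", "data": {"commands": [[0.2,0.3,-0.2,-0.7,0,0,0],[0.2,1.2,-0.2,-1.6,0,0,0],[0.2,2.2,-0.2,-2.6,0,0,0],[0.2,2.4,-0.2,-2.8,0,0,0],[0.2,2.4,-0.2,-2.8,0,0,0]]}}

```text
time: 44.65
tool_pos: [0.5686, -0.0936, 0.1221]
tool_rot: [3.117, -0.765, 0.039]
contact_force: [-0.6, -0.4, -0.3]
opening: 0.0298
grip_force: 19.9
```

>>> {"op": "step_arm", "data": {"commands": [[0.2,0.4,0,-0.4,0,0,0],[0.2,0.8,0,-0.8,0,0,0],[0.2,1.1,0,-1.1,0,0,0],[0.2,1.1,0,-1.1,0,0,0]]}}

```text
time: 44.98
tool_pos: [0.5796, -0.0936, 0.1113]
tool_rot: [3.116, -0.766, 0.039]
contact_force: [1.6, -0.5, 0.4]
opening: 0.0295
grip_force: 19.9
```

```bash
python3 chk.py [.563,-.0935,.174]; python3 go.py [.5785,-.0935,.1125] [3.1416,-.766,.03]
```

```text
[ 0.57960969 -0.09357972  0.11134274] [ 3.11591717 -0.76573232  0.03927193] 0.0295 19.9 [ 1.6 -0.5  0.4] [-0.07  0.2  -0.14]
ring [ 0.57179408 -0.09275634  0.16488234]
y 0.0007436581580723828 perp -0.0002287720979219889 out -0.012663603782709337
scene 47 [328.5 227.2] [[316.2 230. ]] ring [322 230]
top 112 [344.8 159.8] [[352.9 162.5]] ring [353 152]
d cm [-0.1   0.01  0.1 ] rotvec [0.019 0.    0.008] pos [ 0.5795 -0.0936  0.1115] [ 3.116 -0.766  0.039] q [-0.5   0.31  2.21  1.79  0.35 -0.64]
```

>>> {"op": "step_arm", "data": {"commands": [[0.2,0.4,0,-0.4,0,0,0],[0.2,0.8,0,-0.8,0,0,0],[0.2,0.9,0,-0.9,0,0,0],[0.2,0.9,0,-0.9,0,0,0]]}}

```text
time: 45.42
tool_pos: [0.5886, -0.0935, 0.1023]
tool_rot: [3.116, -0.766, 0.039]
contact_force: [2.1, -1.2, 0.4]
opening: 0.0296
grip_force: 19.9
```

>>> {"op": "step_arm", "data": {"commands": [[0.4,0,0,0,0,0,0],[0.4,0,0,0,0,0,0],[0.4,0,0,0,0,0,0],[0.4,0,0,0,0,0,0]]}}

```text
time: 45.75
tool_pos: [0.5879, -0.0933, 0.1018]
tool_rot: [3.116, -0.764, 0.039]
contact_force: [0.3, -0.1, 0.2]
opening: 0.0365
grip_force: 0.0
```

```bash
python3 reds.py
```

```text
top [265.8 157.9] [260 152  11  11  61]
top [308.6 158.1] [303 152  11  11  66]
top [330.3 157.8] [325 152  11  11  66]
top [352.3 158. ] [347 152  11  11  63]
scene [374.5 189.9] [370 185  10   9  32]
scene [348.1 214.7] [345 212   7   6  18]
scene [333.7 227.5] [331 225   7   6  21]
[ 0.58806957 -0.09330176  0.10180347] [ 3.11611095 -0.76460092  0.03936629] 45.85
```

All four fobs hang in one row in top (x = 266, 309, 330, 352). I back out and go round to behind the keeper grip.

>>> {"op": "step_arm", "data": {"commands": [[0.41,-1,0,1,0,0,0],[0.41,-2.5,0,2.5,0,0,0],[0.41,-5,0,5,0,0,0],[0.41,-7,0,7,0,0,0],[0.41,-8,0,9,0,0,0]]}}

```text
time: 46.27
tool_pos: [0.5058, -0.0927, 0.1913]
tool_rot: [3.117, -0.761, 0.038]
contact_force: [0.6, 0.5, 0.4]
opening: 0.0376
grip_force: 0.0
```

>>> {"op": "step_arm", "data": {"commands": [[0.1,-1,2,2,0,0.1,0],[0,-2,5,4,0,0.2,0],[0,-3,8,5,0,0.3,0],[0,-3,10,5,0,0.38,0],[0,-3,10,5,0,0.38,0]]}}

```text
time: 46.68
tool_pos: [0.4894, -0.0123, 0.226]
tool_rot: [-3.11, -0.551, 0.05]
contact_force: [1.1, 0.1, -0.9]
opening: 0.0088
grip_force: 0.0
```

>>> {"op": "step_arm", "data": {"commands": [[0,0,2,0,0,0.1,0],[0,0,4,0,0,0.2,0],[0,0,7,0,0,0.3,0],[0,0,9,0,0,0.37,0],[0,0,10,0,0,0.37,0]]}}

```text
time: 47.1
tool_pos: [0.4923, 0.0901, 0.2263]
tool_rot: [-3.09, -0.182, 0.047]
contact_force: [-1.2, 0.3, 0.1]
opening: 0.0005
grip_force: 0.0
```

>>> {"op": "step_arm", "data": {"commands": [[0,0,0,0,0,0,0],[0,0,0,0,0,0,0],[0,0,0,0,0,0,0]]}}

```text
time: 47.35
tool_pos: [0.4898, 0.0872, 0.2256]
tool_rot: [-3.09, -0.184, 0.045]
contact_force: [0.7, -0.2, 0.1]
opening: 0.0004
grip_force: 0.0
```

```bash
python3 go.py [.69,.222,.23] [3.1416,0,0]
python3 - <<'E'
from h import *
# open grip location check (dark grip vs bar end): bar end bright in scene/top
S=lambda x,y:(270+x/5.2-.4,150+y/5.2-.4); T=lambda x,y:(230+x/5.2-.4,120+(y-390)/5.2-.4)
print(tri(S(745,122),T(40,410)), tri(S(720,148),T(85,410)), proj('top',[.639,.215,.194]))
E
```

```text
d cm [20.02 13.48  0.44] rotvec [-0.055  0.183 -0.049] pos [0.4898 0.0872 0.2256] [-3.09  -0.184  0.045] q [-0.02  0.14  1.7   0.07  1.12  1.47]
(array([0.63725828, 0.21440133, 0.19684642]), [np.float64(0.0011432581978359307), np.float64(0.0011432581978360035)]) (array([0.63809524, 0.19174103, 0.1948268 ]), [np.float64(0.0008348304782553957), np.float64(0.0008348304782555448)]) [[236.96555289 122.86516139]]
```

>>> {"op": "step_arm", "data": {"commands": [[0,0,3,1,-0.02,0.06,-0.015],[0,0,6,2,-0.04,0.12,-0.03],[0,0,9,2,-0.055,0.183,-0.049],[0,0,12,2,-0.055,0.183,-0.049],[0,0,13.5,2,-0.055,0.183,-0.049]]}}

```text
time: 47.77
tool_pos: [0.4907, 0.2245, 0.2456]
tool_rot: [-3.14, 0.0, 0.0]
contact_force: [-0.4, 0.4, -0.8]
opening: 0.0003
grip_force: 0.0
```

>>> {"op": "step_arm", "data": {"commands": [[0,3,0,0,0,0,0],[0,6,0,0,0,0,0],[0,9,0,0,0,0,0],[0,10,0,0,0,0,0],[0,10,0,0,0,0,0]]}}

```text
time: 48.18
tool_pos: [0.5923, 0.2207, 0.2447]
tool_rot: [-3.142, 0.0, -0.002]
contact_force: [-1.1, 0.2, -0.3]
opening: 0.0003
grip_force: 0.0
```

>>> {"op": "step_arm", "data": {"commands": [[0,3,0,0,0,0,0],[0,6,0,0,0,0,0],[0,9,0,0,0,0,0],[0,10,0,0,0,0,0],[0,10,0,0,0,0,0]]}}

```text
time: 48.6
tool_pos: [0.6915, 0.2209, 0.2444]
tool_rot: [-3.142, 0.001, -0.002]
contact_force: [1.3, 0.3, -0.3]
opening: 0.0004
grip_force: 0.0
```

```bash
python3 go.py [.685,.222,.125] [3.1416,0,0]
```

```text
d cm [ -0.65   0.11 -11.94] rotvec [-0.    -0.001  0.002] pos [0.6915 0.2209 0.2444] [-3.142e+00  1.000e-03 -2.000e-03] q [0.2  0.74 0.7  0.   1.71 1.78]
```

>>> {"op": "step_arm", "data": {"commands": [[0,0,0.1,-3,0,0,0],[0,0,0.1,-6,0,0,0],[0,0,0.1,-9,0,0,0],[0,0,0.1,-11.8,0,0,0],[0,0,0.1,-11.8,0,0,0]]}}

```text
time: 49.02
tool_pos: [0.6855, 0.2225, 0.1219]
tool_rot: [3.14, 0.011, 0.0]
contact_force: [-0.0, -1.2, -1.9]
opening: 0.0004
grip_force: 0.0
```

>>> {"op": "step_arm", "data": {"commands": [[0,-1,0,0,0,0,0],[0,-2,0,0,0,0,0],[0,-3,0,0,0,0,0],[0,-4,0,0,0,0,0],[0,-5,0,0,0,0,0]]}}

```text
time: 49.43
tool_pos: [0.6429, 0.2237, 0.133]
tool_rot: [-3.139, -0.011, 0.0]
contact_force: [7.5, 0.3, 4.9]
opening: 0.0001
grip_force: 3.4
```

>>> {"op": "step_arm", "data": {"commands": [[0,-1,0,0,0,0,0],[0,-2,0,0,0,0,0],[0,-3,0,0,0,0,0],[0,-4,0,0,0,0,0],[0,-5,0,0,0,0,0]]}}

```text
time: 49.85
tool_pos: [0.5918, 0.2234, 0.131]
tool_rot: [-3.14, -0.007, 0.0]
contact_force: [11.8, 0.4, -8.3]
opening: 0.0003
grip_force: 6.2
```

```bash
python3 go.py [.57,.222,.125] [3.1416,0,0]; python3 reds.py|grep top
```

```text
d cm [-2.18 -0.14 -0.6 ] rotvec [-0.001  0.007 -0.   ] pos [0.5918 0.2234 0.131 ] [-3.14  -0.007  0.   ] q [ 0.24  0.58  1.3  -0.    1.26  1.81]
top [265.5 157.8] [260 152  10  11  61]
top [308.4 157.5] [303 152  11  11  72]
top [330.5 157.7] [325 152  11  11  66]
top [352.3 157.9] [347 152  11  11  62]
```

>>> {"op": "step_arm", "data": {"commands": [[0,-0.5,0,0,0,0,0],[0,-1,0,0,0,0,0],[0,-1.5,0,0,0,0,0],[0,-1.5,0,0,0,0,0]]}}

```text
time: 50.28
tool_pos: [0.5756, 0.2236, 0.1293]
tool_rot: [-3.141, -0.002, 0.0]
contact_force: [-0.1, 1.0, -0.6]
opening: 0.0005
grip_force: 0.0
```

>>> {"op": "step_arm", "data": {"commands": [[0,-0.3,0,0,0,0,0],[0,-0.3,0,0,0,0,0],[0,-0.3,0,0,0,0,0]]}}

```text
time: 50.53
tool_pos: [0.5735, 0.2236, 0.1291]
tool_rot: [-3.141, -0.003, 0.0]
contact_force: [4.7, 1.0, -2.1]
opening: 0.0004
grip_force: 2.4
```

>>> {"op": "step_arm", "data": {"commands": [[0,-0.3,0,0,0,0,0],[0,-0.3,0,0,0,0,0],[0,-0.3,0,0,0,0,0]]}}

```text
time: 50.78
tool_pos: [0.5733, 0.2236, 0.1292]
tool_rot: [-3.14, -0.009, 0.0]
contact_force: [14.6, 0.5, -6.7]
opening: 0.0002
grip_force: 7.0
```

The force dropped to zero and then hit a hard stop, so it probably snapped shut. I back off and check that the bar stays.

>>> {"op": "step_arm", "data": {"commands": [[0,1,0,0,0,0,0],[0,2,0,0,0,0,0],[0,3.5,0,0,0,0,0],[0,5,0,0,0,0,0],[0,5,0,2,0,0,0]]}}

```text
time: 51.2
tool_pos: [0.6189, 0.2228, 0.1447]
tool_rot: [3.141, 0.006, -0.0]
contact_force: [-0.6, -1.8, -0.7]
opening: 0.0006
grip_force: 0.0
```

>>> {"op": "step_arm", "data": {"commands": [[0,0,0,3,0,0,0],[0,0,0,6,0,0,0],[0,0,0,9,0,0,0],[0,0,0,11,0,0,0],[0,0,0,11,0,0,0]]}}

```text
time: 51.62
tool_pos: [0.6207, 0.2243, 0.2649]
tool_rot: [-3.139, -0.01, 0.001]
contact_force: [0.4, 0.0, 0.9]
opening: 0.0003
grip_force: 0.0
```

```bash
python3 - <<'E'
from h import *
a=cv2.imread('pics/top0.png')[:,:,::-1].astype(int); b=read_camera('top').astype(int); e=cv2.imread('pics/tp1.png')[:,:,::-1].astype(int)
for nm,i in(('start',a),('open',e),('now',b)): print(nm,i[148:163,296].sum(1)//3)
E
python3 go.py [.6,-.21,.25] [3.1416,0,1.571]
```

```text
start [179 179 174 166 168 200 237 246 239 204 177 175 181 185 187]
open [152 153 154 157 156 152 147 135 126 126 134 145 153 157 158]
now [148 146 141 129 127 141 163 179 176 161 148 147 150 153 155]
d cm [ -2.   -43.41  -1.19] rotvec [-0.006  0.003  1.57 ] pos [0.62   0.2241 0.2619] [-3.139e+00 -6.000e-03  1.000e-03] q [0.23 0.57 0.96 0.   1.61 1.8 ]
```

The keeper is latched: the bar is back at its start row in top. Now the catch, which sits at y ≈ −0.211.

>>> {"op": "step_arm", "data": {"commands": [[0.3,-1,-4,0,0,0,0.12],[0.5,-2,-8,0,0,0,0.24],[0.6,-2,-12,0,0,0,0.36],[0.6,-2,-15,0,0,0,0.48],[0.6,-2,-15,0,0,0,0.5]]}}

```text
time: 52.08
tool_pos: [0.5984, 0.0683, 0.2572]
tool_rot: [3.141, 0.003, 0.502]
contact_force: [0.2, -0.2, 0.2]
opening: 0.0293
grip_force: 0.0
```

>>> {"op": "step_arm", "data": {"commands": [[0.6,-1,-4,0,0,0,0.12],[0.6,-2,-8,0,0,0,0.24],[0.6,-2,-12,0,0,0,0.36],[0.6,-2,-15,0,0,0,0.48],[0.6,-2,-15,0,0,0,0.5]]}}

```text
time: 52.5
tool_pos: [0.5783, -0.0814, 0.2568]
tool_rot: [-3.14, 0.002, 1.002]
contact_force: [0.8, 0.6, -0.8]
opening: 0.0549
grip_force: 0.0
```

>>> {"op": "step_arm", "data": {"commands": [[0.6,-1,-4,0,0,0,0.12],[0.6,-2,-8,0,0,0,0.24],[0.6,-2,-12,0,0,0,0.36],[0.6,-2,-13.5,0,0,0,0.48],[0.6,-2,-13.5,0,0,0,0.57]]}}

```text
time: 52.92
tool_pos: [0.5582, -0.2147, 0.2564]
tool_rot: [-3.139, -0.001, 1.571]
contact_force: [0.2, 0.5, -0.4]
opening: 0.0552
grip_force: 0.0
```

>>> {"op": "step_arm", "data": {"commands": [[0.6,0,0,0,0,0,0],[0.6,0,0,0,0,0,0],[0.6,0,0,0,0,0,0]]}}

```text
time: 53.17
tool_pos: [0.5594, -0.21, 0.2576]
tool_rot: [-3.14, -0.001, 1.568]
contact_force: [-0.3, 1.0, 0.3]
opening: 0.0548
grip_force: 0.0
```

```bash
python3 go.py [.5595,-.2115,.122] [3.1416,0,1.571]
```

```text
d cm [ 1.000e-02 -1.500e-01 -1.356e+01] rotvec [-0.001 -0.001  0.003] pos [ 0.5594 -0.21    0.2576] [-3.140e+00 -1.000e-03  1.568e+00] q [-0.49  0.44  1.18  0.    1.52 -0.49]
```

>>> {"op": "step_arm", "data": {"commands": [[0.6,0,-0.1,-3,0,0,0],[0.6,0,-0.1,-6,0,0,0],[0.6,0,-0.1,-9,0,0,0],[0.6,0,-0.1,-11.5,0,0,0],[0.6,0,-0.1,-11.5,0,0,0]]}}

```text
time: 53.58
tool_pos: [0.5566, -0.2094, 0.1376]
tool_rot: [-3.132, -0.005, 1.57]
contact_force: [-0.6, 0.8, -0.1]
opening: 0.0552
grip_force: 0.0
```

>>> {"op": "step_arm", "data": {"commands": [[0.6,0,0,-0.8,0,0,0],[0.6,0,0,-1.6,0,0,0],[0.6,0,0,-2.1,0,0,0],[0.6,0,0,-2.1,0,0,0]]}}

```text
time: 53.92
tool_pos: [0.5595, -0.212, 0.1219]
tool_rot: [-3.141, -0.0, 1.57]
contact_force: [-0.1, 0.4, 0.4]
opening: 0.0547
grip_force: 0.0
```

>>> {"op": "step_arm", "data": {"commands": [[0.1,0,0,0,0,0,0],[0.1,0,0,0,0,0,0],[0.1,0,0,0,0,0,0],[0.1,0,0,0,0,0,0],[0.1,0,0,0,0,0,0]], "grip_force": 15}}

```text
time: 54.33
tool_pos: [0.5596, -0.2123, 0.1223]
tool_rot: [3.142, -0.0, 1.57]
contact_force: [0.4, 0.3, 0.1]
opening: 0.0265
grip_force: 0.0
```

>>> {"op": "step_arm", "data": {"commands": [[0.1,0,0,0,0,0,0],[0.1,0,0,0,0,0,0],[0.1,0,0,0,0,0,0]], "grip_force": 15}}

```text
time: 54.58
tool_pos: [0.5596, -0.2123, 0.1222]
tool_rot: [3.142, 0.0, 1.571]
contact_force: [-0.7, 1.0, 2.2]
opening: 0.0255
grip_force: 15.0
```

Gripped; I slide it back until it stops.

>>> {"op": "step_arm", "data": {"commands": [[0.1,0,1,0,0,0,0],[0.1,0,2,0,0,0,0],[0.1,0,3,0,0,0,0],[0.1,0,3.8,0,0,0,0],[0.1,0,4.2,0,0,0,0]]}}

```text
time: 55.0
tool_pos: [0.559, -0.17, 0.1223]
tool_rot: [-3.14, 0.003, 1.572]
contact_force: [-3.6, -16.6, 1.2]
opening: 0.0259
grip_force: 15.0
```

>>> {"op": "step_arm", "data": {"commands": [[0.1,0,0.2,0,0,0,0],[0.1,0,0.4,0,0,0,0],[0.1,0,0.4,0,0,0,0]]}}

```text
time: 55.25
tool_pos: [0.559, -0.1701, 0.1222]
tool_rot: [-3.141, 0.008, 1.571]
contact_force: [-4.5, -17.2, 1.8]
opening: 0.026
grip_force: 15.0
```

Stop reached (17 N). I release, retreat, and take a final look.

>>> {"op": "step_arm", "data": {"commands": [[0.1,0,-0.35,0,0,0,0],[0.6,0,-0.35,0,0,0,0],[0.6,0,-0.35,0,0,0,0],[0.6,0,-0.35,0,0,0,0],[0.6,0,-0.35,0,0,0,0]]}}

```text
time: 55.67
tool_pos: [0.5595, -0.1687, 0.1216]
tool_rot: [-3.141, -0.001, 1.571]
contact_force: [0.1, -0.1, 0.3]
opening: 0.0478
grip_force: 0.0
```

>>> {"op": "step_arm", "data": {"commands": [[0.6,0,0,3,0,0,0],[0.6,0,0,6,0,0,0],[0.6,0,0,10,0,0,0],[0.6,-2,0,14,0,0,0],[0.6,-5,-2,16,0,0,0]]}}

```text
time: 56.08
tool_pos: [0.513, -0.1866, 0.2846]
tool_rot: [3.137, 0.0, 1.575]
contact_force: [-0.4, -1.1, 0.4]
opening: 0.0549
grip_force: 0.0
```

>>> {"op": "step_arm", "data": {"commands": [[0.6,-3,-2,0,0,0,0],[0.6,-6,-4,0,0,0,0],[0.6,-10,-6,0,0,0,0],[0.6,-12,-8,0,0,0,0],[0.6,-12,-8,0,0,0,0]]}}

```text
time: 56.5
tool_pos: [0.3874, -0.2712, 0.2812]
tool_rot: [-3.14, 0.001, 1.567]
contact_force: [0.5, 0.3, 0.2]
opening: 0.0547
grip_force: 0.0
```

```bash
python3 - <<'E'
from h import *
a=read_camera('scene');b=read_camera('top')
A=crop(a,270,150,150,110,5); B=crop(b,230,120,187,45,4)
cv2.imwrite('pics/z.png',np.vstack([A[:390,:748],B[:180,:748]]))
E
python3 reds.py
```

```text
top [265.6 160.7] [261 159  10   4  28]
top [308.5 160.9] [304 159  10   4  30]
top [330.3 160.8] [326 159  10   4  29]
top [352.7 160.8] [348 159  10   4  31]
scene [374.5 190.2] [370 185  10   9  26]
scene [348.1 214.3] [344 210   9   8  24]
scene [333.6 227.6] [331 225   7   6  22]
[ 0.39145077 -0.26827292  0.28085901] [-3.14156341e+00 -7.57621456e-04  1.57108494e+00] 56.7
```

View pics/z.png

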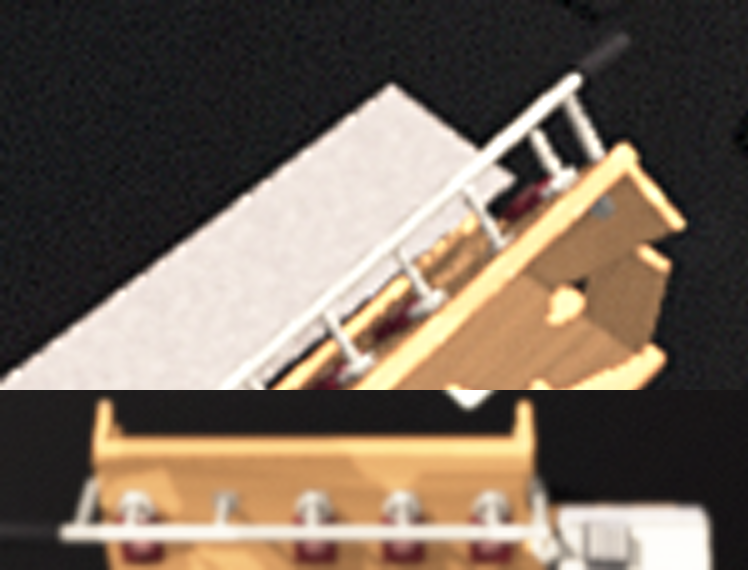

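The final view shows rings on pegs 1, 3, 4 and 5, the mat empty, the bar shut across the front, and the catch back at top (382,157) where it started. Handing in.

```bash
python3 -c "
from cell import *
print(hand_in())"
```

```text
the job is handed in; nothing more can be done
None
```

The job is handed in: all three mat fobs hang on pegs 3, 4 and 5, the stock fob is still on peg 1, the keeper bar is latched, and the safety catch is back over the button. I had no result back from the judging. One finger contact with the mat briefly read about 53 N at the wrist, below the 120 N limit.

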